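# Flip and centre-punch the stage adapter blocks

## Task

Turn each blue stage adapter block over so that its bare face is up, take the spring punch from its stand and press it straight down in the middle of each block's recess until it snaps and, pressed on against its stop, drives the brass plug in. Then put the punch back upright in its stand and lay all the blocks flat in the white tray, bare face up; leave everything else on the bench where it is.

Things in the scene. Friction and masses are not known exactly. Their poses are not given: they have to be found in the camera images.
- block1: Adapter block of a microscope stage, a flat aluminium block 80 (own x) x 60 (own y) x 22 mm (own z), about 0.26 kg; origin at its centre. Its +z face is the finished face, painted blue with a white dot; its -z face is bare aluminium with a yellow square frame and scribed cross round the recess. At the start it lies on the table blue face up (z up). Two or three of the three blocks are present.
- block1_mark (a point): Centre of the mouth of block1's square recess (14 x 14 mm, 10 mm deep) in the middle of its bare (own -z) face. A brass plug sits in the recess, its top 2 mm below the face.
- block1_plug (a joint): How far block1's brass plug has been driven into the block: 0 as delivered, 0.003 fully in. It is stuck by friction, needs about 14 N to move, and stays where it is driven: more than the punch gives before its spring has snapped, so it moves only once the punch is past its snap and at its stop.
- block2: Adapter block of a microscope stage, a flat aluminium block 80 (own x) x 60 (own y) x 22 mm (own z), about 0.26 kg; origin at its centre. Its +z face is the finished face, painted blue with a white dot; its -z face is bare aluminium with a yellow square frame and scribed cross round the recess. At the start it lies on the table blue face up (z up). Two or three of the three blocks are present.
- block2_mark (a point): Centre of the mouth of block2's square recess (14 x 14 mm, 10 mm deep) in the middle of its bare (own -z) face. A brass plug sits in the recess, its top 2 mm below the face.
- block2_plug (a joint): How far block2's brass plug has been driven into the block: 0 as delivered, 0.003 fully in. It is stuck by friction, needs about 14 N to move, and stays where it is driven: more than the punch gives before its spring has snapped, so it moves only once the punch is past its snap and at its stop.
- block3: Adapter block of a microscope stage, a flat aluminium block 80 (own x) x 60 (own y) x 22 mm (own z), about 0.26 kg; origin at its centre. Its +z face is the finished face, painted blue with a white dot; its -z face is bare aluminium with a yellow square frame and scribed cross round the recess. At the start it lies on the table blue face up (z up). Two or three of the three blocks are present.
- block3_mark (a point): Centre of the mouth of block3's square recess (14 x 14 mm, 10 mm deep) in the middle of its bare (own -z) face. A brass plug sits in the recess, its top 2 mm below the face.
- block3_plug (a joint): How far block3's brass plug has been driven into the block: 0 as delivered, 0.003 fully in. It is stuck by friction, needs about 14 N to move, and stays where it is driven: more than the punch gives before its spring has snapped, so it moves only once the punch is past its snap and at its stop.
- punch: Spring-loaded centre punch, 0.22 kg, standing upright in the stand. Origin on its axis at the underside of its dark collar (40 mm wide, 8 mm high, rests on the stand's top); own z points up along the punch. Above the collar: red sleeve 24 mm in diameter from 8 to 68 mm above the origin (grip here), dark cap 30 mm wide from 68 to 78 mm. Below: steel nose 18 mm in diameter and 22 mm long, then the thin 7 mm plunger, its point 50 mm below the origin.
- punch_tip (a point): Point of the punch's plunger (moves with the plunger).
- plunger (a joint): How far the plunger has been pushed up into the punch: 0 free, 0.009 at its stop. Its hidden spring pushes back with 3 N at first, 11 N at 5.5 mm, there it snaps and the force falls to 4 N at 9 mm (the stop); pressing on against the stop to about 16 N drives the plug.
- stand: Black punch stand, a fixed block 80 x 80 x 60 mm with a 26 mm hole right through from its top; origin at the centre of its underside.
- stand_top (a point): Centre of the hole's mouth on the stand's top (60 mm above the table); the punch's origin belongs here.
- tray: White plastic tray, loose, 0.9 kg, 330 (own x) x 140 (own y) x 16 mm high outside, walls and floor 4 mm thick (inside 322 x 132 mm, rim 12 mm above its floor); origin at the centre of its underside. It holds three blocks side by side along its own x.
- flask_a: Clear pinkish culture flask with blue cap, lying flat, about 155 x 85 x 36 mm, origin under its body; leave alone.
- flask_b: Second clear culture flask, as flask_a; leave alone.
- bottle: Glass bottle with blue cap, 60 mm wide, 130 mm high, origin at its foot; leave alone.
- tipbox: Orange pipette-tip box with clear lid, 122 x 87 x 64 mm, origin under its centre; leave alone.
- dish: Round clear dish, 60 mm wide, 14 mm high, origin under its centre; leave alone.
- spanner: Small spanner lying flat, 140 mm long, under 15 mm high; leave alone.
Mind the look-alikes: they are no part of the job. Leave any green look-alike of the block3 alone. Leave any pink look-alike of the punch alone.

How it is judged (in metres and radians):
On the way, in this order (a step that is already met when the one before it is completed fails the run):
1. the punch has been pressed past its snap, standing in the recess of a turned block (((value of joint plunger above 0.0075 m and horizontal distance between punch_tip and block1_mark below 0.009 m and distance between punch_tip and block1_mark below 0.012 m) or (value of joint plunger above 0.0075 m and horizontal distance between punch_tip and block2_mark below 0.009 m and distance between punch_tip and block2_mark below 0.012 m) or (value of joint plunger above 0.0075 m and horizontal distance between punch_tip and block3_mark below 0.009 m and distance between punch_tip and block3_mark below 0.012 m))).
2. the plug of every block present has been driven in (value of joint each of block1_plug, block2_plug, block3_plug above 0.002 m), for 0.1 s.
At the end, for the whole second after the job is handed in: Every block present has its plug driven in by more than 2 mm and lies flat on the tray's floor, bare face up (within 0.1 rad), wholly inside the rim; the tray lies flat; the punch hangs upright in its stand (origin within 8 mm of the hole's mouth, tilt under 0.08 rad); all at rest (all of step 2 and angle between each of block1, block2, block3's own z axis and vertical above 3.04 rad and linear speed of each of block1, block2, block3, punch below 0.02 m/s and x of block1 in the frame of tray between -0.135 and 0.135 m and y of block1 in the frame of tray between -0.05 and 0.05 m and z of block1 in the frame of tray between 0.011 and 0.019 m and x of block2 in the frame of tray between -0.135 and 0.135 m and y of block2 in the frame of tray between -0.05 and 0.05 m and z of block2 in the frame of tray between 0.011 and 0.019 m and x of block3 in the frame of tray between -0.135 and 0.135 m and y of block3 in the frame of tray between -0.05 and 0.05 m and z of block3 in the frame of tray between 0.011 and 0.019 m and distance between punch and stand_top below 0.008 m and angle between punch's own z axis and vertical below 0.08 rad and angle between tray's own z axis and vertical below 0.05 rad); the robot touches nothing.
It fails at once if a bystander was moved by more than 5 cm (distance of any of flask_a, flask_b, bottle, tipbox, dish, spanner from where it was at the start of the episode above 0.05 m).
It fails at once if the punch was pressed in at a slant of more than 0.2 rad (value of joint plunger above 0.004 m and angle between punch's own z axis and vertical above 0.2 rad).
Of block1, block2, block3 only 2 to 3 are there at a start; the rules pass over those that are not, and their reading is None.
At some moment in a run one of block1, block2, block3, tray may be knocked a few centimetres aside while the robot is not near it.
It also fails if it takes over 210 s, if anything falls off the work surface, if the arm or the gripper's body presses on something with over 40 N, if the wrist force passes 120 N, or if a joint passes its speed limit or range.

## Robot

A 6-joint arm with a two-finger parallel gripper is mounted at the origin on the work surface. World frame = base frame: x ahead of the robot, y to its left, z up, the work surface at z = 0. Lengths are in mm, angles in degrees, forces in N, time in s.
With the tool pointing down it reaches from about 350 to 850 mm from the base axis. Payload 8.1 kg.
Tool frame: the origin (TCP) lies midway between the tips of the shut fingers; the grasp point (between the pads) lies 19 mm behind it (r.pinch_z is the distance from the TCP to the grasp point, in mm); z points along the fingers, y is the line along which they close (so a half turn about z gives the same grasp; the last joint's range is limited). The gripper opens to 85 mm and grips with 20 to 120 N. Pads are 22 mm wide; open, the fingers measure 114 mm over their backs; the gripper's body (76 mm by 85 mm) begins 54 mm behind the grasp point. The pads swing forward as they close: fully open they stand 13 mm farther back than shut.
Start: joints at [67.701, 7.471, 85.268, -0, 87.261, -4.893], TCP at [179.467, 572.535, 231.292] pointing down, gripper open.
Joint ranges: [-169.43, 169.43], [-51.17, 129.36], [1.28, 143.12], [-76.62, 256.62], [0, 156.53], [-152.29, 152.29]. Speed limits (degrees/s): [136.94, 136.94, 159.86, 180, 180, 180].

## Interface

Orientations are given as [roll, pitch, yaw] about the fixed x, y, z axes, in that order (R = Rz(yaw) Ry(pitch) Rx(roll)).
In Python, from bench import sensors, optics, job, r gives the robot as it stands.
- The arm moves only by the tool play_rows, never from a script. Its argument "motion" is a list that holds one entry, the list of rows, each a list of 6 numbers: the shift along the tool's x, y, z in cm, then the turn, a rotation vector about the tool's x, y, z in degrees. In form: [[[x, y, z, ax, ay, az], ...]]. A call has 1 to 5 rows; each row is the pose to reach, as a shift and turn from the pose commanded when the call began, along the tool's axes at that moment; what a row does not reach only later rows make up. A row lasts 1/10 s, in which the tool goes at most 50 mm and 8.59 degrees, less where a joint would pass 70% of its speed; a pose out of reach is approached as far as the arm can. A call with a gripper value outside its range is refused whole. "jaw" is the opening, from 0 (shut) to 1 (fully open), set as the call begins (left out, the last holds). The fingers move at their own pace and stop on an object; "squeeze" is the grip in N (left out, the last holds). Time passes only in rows, so rows that repeat a pose let the fingers close. It gives the time, the measured TCP pose, the force, the opening and the grip force at its end, in the units of the state.
- sensors.sense(): the state, without advancing time (a new reading comes with each control period).
- optics.snapshot(name): name is "scene" or "top"; returns a dict with "pixels" (400x640x3 uint8, red, green, blue), "mtx" (3x3 intrinsics, pixels), "k1" (the pictures are not rectified: a ray, as slopes to the right and down, at radius r is drawn at 1 + k1 r^2 times it, then the intrinsics apply), "R" (3x3) and "t" (3): a world point X has camera coordinates R X + t. Camera axes: x right, y down, z forward; pixel columns grow to the right and rows downward; lengths in mm; the calibration is good to about 2 mm. A picture is of the moment at which its call begins. There is no depth.
- job.hand_in(): hands the job in; it is judged then, once.
The state is a dict: "time": time; "joint_pos": joint angles; "qd": joint speeds; "joint_efforts": joint torques, N m; "tool_pos": TCP position; "tcp_rot": TCP orientation; "ft_force": force on the tool from outside, world axes, zero at the start; "wrist_torque": the same for the moment, N m; "finger_gap": finger opening in mm; "grip_force": force on a finger pad.
Only numpy, scipy, OpenCV 4.12 (cv2) and the standard library are available. Lean on these libraries where they do the work, as an engineer would, in place of code of your own. Each camera call takes 0.05 s, during which the arm holds its last target. There are 200 camera calls.

## Working session

There is one attempt and no reset: what is moved stays moved. The work goes in short steps, Python scripts to look and compute and a tool call to move; the robot and the scene stay as the last step left them, time stands still between calls to the robot, and variables do not carry over. Pictures are saved under pics/ and viewed, at most 14 in all, crops included, and the job is handed in when it is done.

Besides the shell and the picture viewer there is one more tool, called by a JSON object that holds its "op" and its "data", one argument or row to a line. play_rows: Moves the arm, as the interface text tells. Its arguments: {"type":"object","properties":{"motion":{"type":"array","items":{"type":"array","items":{"type":"array","items":{"type":"number"}}}},"jaw":{"type":"number"},"squeeze":{"type":"number"}},"required":["motion"]}

```bash
ls; mkdir -p pics; python3 - <<'E'
from bench import sensors, optics, job, r
import cv2,numpy as np
s=sensors.sense(); print(s)
for n in ("scene","top"):
    d=optics.snapshot(n); np.savez(f"pics/{n}0.npz",**{k:np.array(v) for k,v in d.items()})
    cv2.imwrite(f"pics/{n}0.png",d["pixels"][...,::-1]); print(n,d["mtx"],d["k1"],d["R"],d["t"])
print(r.pinch_z)
E
```

```text
pics
{'time': 0.0, 'joint_pos': array([ 6.77000537e+01,  7.51450936e+00,  8.53299920e+01, -1.23879418e-03,
        8.72602425e+01, -4.89210574e+00]), 'qd': array([ 0.15329241, -0.02854564, -0.03833459,  0.08396775,  0.06737494,
        0.05064861]), 'joint_efforts': array([ 5.34266001e-04, -5.69392204e+01, -5.00550950e+01, -1.98651405e-04,
        1.44200778e-02, -5.42235125e-05]), 'tool_pos': array([179.27159789, 572.01998208, 230.24382898]), 'tcp_rot': array([-1.79895532e+02, -7.69975653e-03,  1.62592213e+02]), 'ft_force': array([-0.04219839, -0.79971976, -0.17907519]), 'wrist_torque': array([ 0.07634217,  0.0132463 , -0.02060937]), 'grip_force': 0.0, 'finger_gap': 85.30588914560302}
scene [[459.4572356    0.         310.22312093]
 [  0.         459.4572356  205.45132547]
 [  0.           0.           1.        ]] 0.0072150077058289 [[ 0.22967235  0.97311003  0.0175349 ]
 [ 0.64507652 -0.13871003 -0.75142252]
 [-0.72878453  0.18389233 -0.6595883 ]] [-232.82519583 -258.8676617  1699.46598098]
top [[451.840204     0.         308.9839346 ]
 [  0.         451.840204   202.88009302]
 [  0.           0.           1.        ]] 0.028902725958301994 [[-0.01130588 -0.99990223  0.00822793]
 [-0.99848366  0.01084574 -0.05396995]
 [ 0.05387543 -0.00882563 -0.99850866]] [ 107.67440476  548.70057607 1036.80262717]
18.700000000000003
```

View pics/scene0.png

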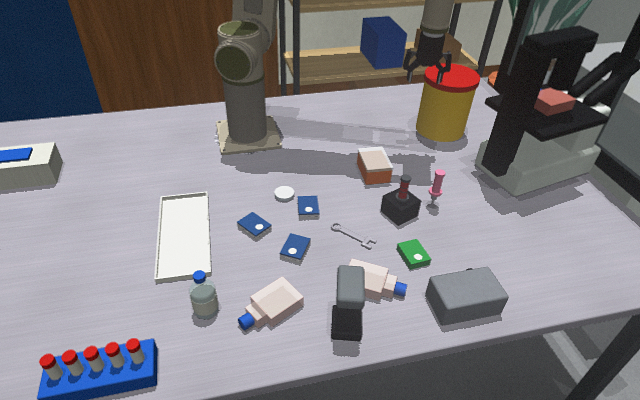

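View pics/top0.png

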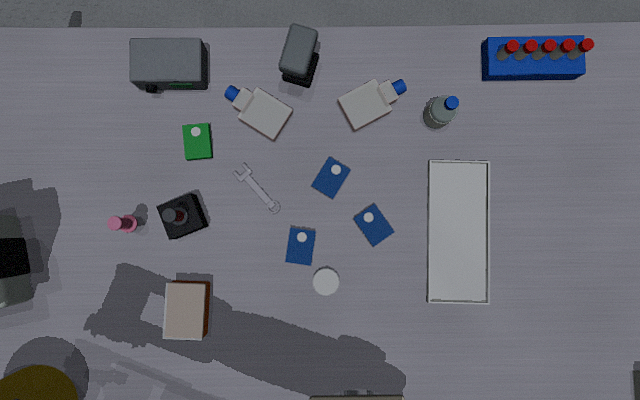

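```bash
cat > h.py <<'E'
import cv2, numpy as np
from scipy.spatial.transform import Rotation as Ro
def load(f):
    d=np.load(f); return {k:d[k] for k in d}
def snap(name,save=None):
    from bench import optics
    d=optics.snapshot(name)
    if save: cv2.imwrite(f"pics/{save}.png",d["pixels"][...,::-1])
    return d
def ray(d,uv):
    uv=np.atleast_2d(np.float64(uv)); K=np.array(d["mtx"]); k1=float(d["k1"])
    p=(uv-K[:2,2])/[K[0,0],K[1,1]]; q=p.copy()
    for _ in range(8): q=p/(1+k1*(q**2).sum(1,keepdims=True))
    R=np.array(d["R"]); v=np.c_[q,np.ones(len(q))]@R
    return -R.T@np.array(d["t"]), v
def plane(d,uv,z):
    c,v=ray(d,uv); return c+v*((z-c[2])/v[:,2])[:,None]
def proj(d,X):
    p=np.atleast_2d(X)@np.array(d["R"]).T+np.array(d["t"]); q=p[:,:2]/p[:,2:]
    q=q*(1+float(d["k1"])*(q**2).sum(1,keepdims=True)); K=np.array(d["mtx"])
    return q@K[:2,:2].T+K[:2,2]
def mask(d,lo,hi):
    return cv2.inRange(cv2.cvtColor(d["pixels"],cv2.COLOR_RGB2HSV),np.array(lo),np.array(hi))
def rects(d,m,z,amin=60):
    """world rectangles (cx,cy,long,short,angle of long side in deg) of mask blobs on plane z"""
    out=[]
    for c in cv2.findContours(m,cv2.RETR_EXTERNAL,cv2.CHAIN_APPROX_NONE)[0]:
        if cv2.contourArea(c)<amin: continue
        w=plane(d,c[:,0],z)[:,:2].astype(np.float32)
        (x,y),(a,b),t=cv2.minAreaRect(w)
        if a<b: a,b,t=b,a,t+90
        out.append((x,y,a,b,(t+90)%180-90,*c[:,0].mean(0)))
    return out
def go(p,rpy,s=None):
    """shift (cm) and rotvec (deg) in tool axes from measured pose to target"""
    from bench import sensors
    s=s or sensors.sense(); R0=Ro.from_euler('xyz',s["tcp_rot"],degrees=True); R1=Ro.from_euler('xyz',rpy,degrees=True)
    print(np.round(np.r_[R0.inv().apply(np.array(p)-s["tool_pos"])/10,(R0.inv()*R1).as_rotvec(degrees=True)],2).tolist())
E
python3 - <<'E'
from h import *
from bench import r
print([a for a in dir(r) if not a.startswith('_')])
t=load("pics/top0.npz"); s=load("pics/scene0.npz")
np.set_printoptions(precision=1,suppress=True)
for n,d in(("top",t),("scene",s)):
    print(n)
    for q in rects(d,mask(d,(105,120,60),(125,255,255)),22): print("blue",np.array(q))
    for q in rects(d,mask(d,(0,0,0),(180,255,45)),60,100): print("dark",np.array(q))
    for q in rects(d,mask(d,(0,110,40),(6,255,255)),100,20): print("red",np.array(q))
# tray outline in top
g=mask(t,(0,0,185),(180,40,255)); g[:, :400]=0
for q in rects(t,g,16,300): print("tray",np.array(q))
# crops
a=cv2.resize(t["pixels"][150:290,110:420,::-1],None,fx=2.5,fy=2.5,interpolation=cv2.INTER_CUBIC)
cv2.imwrite("pics/crop0.png",a)
E
```

```text
['PlanningError', 'pinch_z']
top
blue [450.6 122.9  79.2  59.   -8.9 299.9 246.1]
blue [497.8 -46.2  79.6  59.8  34.5 373.7 224.8]
blue [608.5  51.   80.1  58.  -32.3 330.4 177.4]
blue [ 781.6 -234.8   28.4   27.9   -1.4  452.1  101.7]
blue [808.7 281.1  30.8  26.6 -33.6 231.1  92.9]
blue [ 820.2 -112.9   29.5   26.5   26.1  399.1   86.2]
blue [ 885.4 -431.8  225.1   99.1  -89.6  534.7   53.9]
dark [436.1 742.4  86.7  63.3   2.3  12.7 257.5]
dark [521.9 382.8  90.6  83.8 -68.7 182.3 216.1]
dark [827.2 391.9 180.9  98.1 -58.9 180.7  77.2]
dark [873.3 117.5 116.   76.2 -17.4 303.4  66.5]
red [ 880.3 -418.7   31.3   24.6  -74.8  547.2   46.7]
red [ 880.6 -379.5   31.5   24.8  -72.2  529.8   46.5]
red [ 879.1 -339.5   32.5   21.4  -45.6  510.8   47. ]
red [ 879.8 -459.3   32.8   23.3  -64.   567.4   45.5]
red [ 879.4 -499.9   33.6   22.7  -45.7  585.4   45.4]
scene
blue [ 876.5 -423.3  231.1  115.1   89.9   99.8  370.7]
blue [ 818.9 -108.3   38.    33.9   19.8  245.6  320.7]
blue [807.7 277.8  39.2  26.6 -32.8 399.9 288.3]
blue [ 661.7 -206.7   42.7   28.7   11.   198.9  276.6]
blue [606
[... 214 characters left out ...]
 681.   232.6  -19.8  381.8   42.6]
blue [-971.1 -873.1 1568.5  347.6   13.3   41.8   64.3]
dark [1116.9  606.5  272.    37.9  -64.   608.1  363.7]
dark [ 554.5 1112.6  255.1   79.8   -0.5  619.5  175.1]
dark [-424.8  903.8  557.6  201.2  -29.9  428.6   57.9]
dark [-135.  1467.2 1877.3  636.   -37.4  553.5   77.5]
red [ 881.6 -498.5   34.9   24.5   23.4   47.1  360.9]
red [ 881.9 -458.2   35.    23.9   26.5   69.1  356.9]
red [ 881.5 -417.4   33.7   22.3   26.    91.1  353.3]
red [ 881.7 -378.3   33.6   22.6   18.1  112.2  349.2]
red [ 881.5 -338.5   34.3   22.6   11.3  133.   345.2]
red [ 159.7 1133.   225.6  116.6  -53.7  554.9  103.6]
red [-112.6  854.3  266.6  217.7  -29.8  449.3   78. ]
```

View pics/crop0.png

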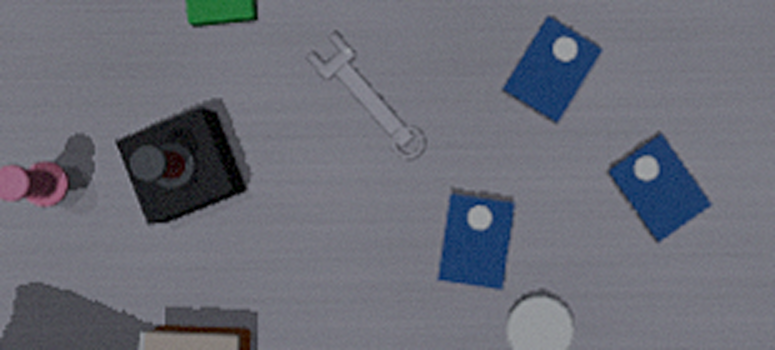

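```bash
python3 - <<'E'
from h import *
t=load("pics/top0.npz"); np.set_printoptions(precision=1,suppress=True)
print(plane(t,[[428,160],[490,160],[489,303],[427,302]],16))
V=cv2.cvtColor(t["pixels"],cv2.COLOR_RGB2HSV); print(V[230,458],V[230,520],V[230,428])
g=cv2.inRange(t["pixels"],np.array((165,165,160)),np.array((255,255,255)));g[:, :400]=0;g[:130]=0
for q in rects(t,g,16,300): print("tray",np.array(q))
go([480,-120,330],[180,0,76])
E
```

```text
[[ 647.  -177.4   16. ]
 [ 645.3 -321.5   16. ]
 [ 315.8 -307.9   16. ]
 [ 319.2 -166.4   16. ]]
[102   8 155] [126  20 126] [90  8 96]
[-49.4, -57.06, -9.88, -0.08, 0.07, 86.59]
```

{"op": "play_rows", "data": {
  "motion": [
    [[-16.4, -18.9, -3.3, 0, 0, 0], [-16.4, -18.9, -3.3, 0, 0, 0], [-16.4, -18.9, -3.3, 0, 0, 0], [-16.4, -18.9, -3.3, 0, 0, 0], [-16.4, -18.9, -3.3, 0, 0, 0]]
  ]
}}

```text
time: 0.6
tool_pos: [278.6, 343.4, 263.7]
tcp_rot: [-180.0, -0.0, 162.6]
ft_force: [1.8, 0.3, 0.6]
finger_gap: 85.4
grip_force: 0.0
```

{"op": "play_rows", "data": {
  "motion": [
    [[-16.4, -18.9, -3.3, 0, 0, 0], [-16.4, -18.9, -3.3, 0, 0, 0], [-16.4, -18.9, -3.3, 0, 0, 0], [-16.4, -18.9, -3.3, 0, 0, 0], [-16.4, -18.9, -3.3, 0, 0, 0]]
  ]
}}

```text
time: 1.1
tool_pos: [377.6, 116.2, 296.8]
tcp_rot: [180.0, 0.0, 162.6]
ft_force: [1.3, 1.0, 0.6]
finger_gap: 85.1
grip_force: 0.0
```

{"op": "play_rows", "data": {
  "motion": [
    [[-16.4, -18.9, -3.3, 0, 0, 0], [-16.4, -18.9, -3.3, 0, 0, 0], [-16.4, -18.9, -3.3, 0, 0, 0], [-16.4, -18.9, -3.3, 0, 0, 0], [-16.4, -18.9, -3.3, 0, 0, 0]]
  ]
}}

```text
time: 1.6
tool_pos: [476.7, -111.3, 329.3]
tcp_rot: [180.0, -0.0, 162.6]
ft_force: [1.3, 0.4, -0.2]
finger_gap: 85.7
grip_force: 0.0
```

{"op": "play_rows", "data": {
  "motion": [
    [[0, 0, 0, 0, 0, 42], [0, 0, 0, 0, 0, 42], [0, 0, 0, 0, 0, 42], [0, 0, 0, 0, 0, 42], [0, 0, 0, 0, 0, 42]]
  ]
}}

```text
time: 2.1
tool_pos: [476.2, -109.2, 328.8]
tcp_rot: [-180.0, -0.0, 120.2]
ft_force: [0.3, 0.2, -0.2]
finger_gap: 85.4
grip_force: 0.0
```

{"op": "play_rows", "data": {
  "motion": [
    [[0, 0, 0, 0, 0, 42], [0, 0, 0, 0, 0, 42], [0, 0, 0, 0, 0, 42], [0, 0, 0, 0, 0, 42], [0, 0, 0, 0, 0, 42]]
  ]
}}

```text
time: 2.6
tool_pos: [476.2, -109.0, 328.8]
tcp_rot: [-179.9, -0.0, 78.2]
ft_force: [-0.1, 0.5, -0.4]
finger_gap: 85.2
grip_force: 0.0
```

{"op": "play_rows", "data": {
  "motion": [
    [[0, 0, 0, 0, 20, 0], [0, 0, 0, 0, 40, 0], [0, 0, 0, 0, 40, 0], [0, 0, 0, 0, 40, 0], [0, 0, 0, 0, 40, 0]]
  ]
}}

```text
time: 3.1
tool_pos: [476.1, -110.2, 328.9]
tcp_rot: [-180.0, -40.4, 78.4]
ft_force: [-0.1, 0.5, -0.3]
finger_gap: 85.4
grip_force: 0.0
```

```bash
python3 -c "
from bench import sensors
print(sensors.sense())"
```

```text
{'time': 3.1, 'joint_pos': array([-43.89604501,  -0.77864409,  92.71763943,  35.27261498,
       108.70863601, -26.95538163]), 'qd': array([-24.39334529,  23.0172691 ,  -0.30872022,  40.05650639,
        18.77734153, -18.40819277]), 'joint_efforts': array([  1.37848735, -50.5232513 , -48.49808693,   3.14178027,
         1.65731806,   0.269748  ]), 'tool_pos': array([ 476.13033842, -110.18153498,  328.90626216]), 'tcp_rot': array([-179.98210198,  -40.36090625,   78.44851819]), 'ft_force': array([-0.13184995,  0.51284273, -0.25329099]), 'wrist_torque': array([-0.31155431,  0.07009107,  0.00622275]), 'grip_force': 0.0, 'finger_gap': 85.44471150301645}
```

{"op": "play_rows", "data": {
  "motion": [
    [[0, 0, 0, 0, 25, 0], [0, 0, 0, 0, 25, 0], [0, 0, 0, 0, 25, 0], [0, 0, 0, 0, 25, 0], [0, 0, 0, 0, 25, 0]]
  ]
}}

```text
time: 3.6
tool_pos: [476.3, -109.4, 328.4]
tcp_rot: [-179.7, -64.9, 78.3]
ft_force: [0.2, -0.9, 0.5]
finger_gap: 85.5
grip_force: 0.0
```

{"op": "play_rows", "data": {
  "motion": [
    [[0, 0, 0, 0, 25, 0], [0, 0, 0, 0, 25, 0], [0, 0, 0, 0, 25, 0], [0, 0, 0, 0, 25, 0], [0, 0, 0, 0, 25, 0]]
  ]
}}

```text
time: 4.1
tool_pos: [476.9, -108.7, 329.8]
tcp_rot: [172.3, -89.7, 86.4]
ft_force: [0.2, 0.3, 0.2]
finger_gap: 85.5
grip_force: 0.0
```

```bash
python3 - <<'E'
from h import *
from bench import sensors
s=sensors.sense(); print(s['joint_pos'],s['tool_pos'],s['tcp_rot'])
go([476,-110,80],s['tcp_rot'])
d=snap("scene","s1"); 
E
```

```text
[-53.75786462  25.59771035  93.01179597  66.00979012 126.13938775
 -36.71632823] [ 476.86915743 -108.67747945  329.7664572 ] [172.29015119 -89.6610187   86.40487909]
[-24.98, -0.08, -0.0, 0.0, 0.0, 0.0]
```

View pics/s1.png

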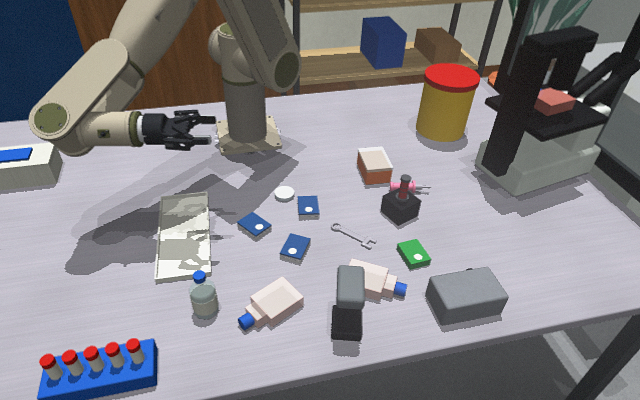

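```bash
cat >> h.py <<'E'
def pose(G,yaw,T):
    R=Ro.from_euler('z',yaw,degrees=True)*Ro.from_euler('x',180,degrees=True)*Ro.from_euler('y',T,degrees=True)
    return np.array(G,float)+17*R.apply([0,0,1]),R
def xh(yaw): return np.array([np.cos(np.radians(yaw)),np.sin(np.radians(yaw)),0])
def plan(poses,mm=230,deg=42,start=None):
    """chunk targets (rows) through poses, each relative to the chunk's start pose"""
    from bench import sensors
    s=sensors.sense(); p=np.array(s["tool_pos"]); R=Ro.from_euler('xyz',s["tcp_rot"],degrees=True)
    for i,(P,Q) in enumerate(poses):
        n=int(max(1,np.ceil(np.linalg.norm(P-p)/mm),np.ceil((R.inv()*Q).magnitude()*57.2958/deg)))
        p0,v=p.copy(),(R.inv()*Q)
        rows=[]
        for k in range(n):
            f=1/(n-k); d=np.round(R.inv().apply((P-p)*f)/10,1 if k<n-1 else 2); w=np.round((R.inv()*Q).as_rotvec(degrees=True)*f,1)
            p=p+R.apply(d*10); R=R*Ro.from_rotvec(w,degrees=True); rows.append([*d.tolist(),*w.tolist()])
        print(i,*rows,sep="\n   ")
def blocks(name="top"):
    d=snap(name)
    return [np.round(q[:5],1).tolist() for q in rects(d,mask(d,(105,120,60),(125,255,255)),22,300) if q[2]<100]
E
python3 - <<'E'
from h import *
print(blocks())
y=34.4; c=np.array([497,-45.4,16]); G=c+20*xh(y)
plan([pose([490,-100,250],y,-20),pose(G+[0,0,90],y,-20),pose(G,y,-20)])
E
```

```text
[[450.4, 123.0, 78.6, 59.0, -8.8], [497.7, -46.1, 79.6, 59.6, 34.2], [608.3, 50.7, 80.1, 58.8, -32.3]]
0
   [-3.2, 0.2, 0.3, -9.7, -34.5, 14.1]
   [-2.4, 0.7, 2.1, -9.7, -34.5, 14.2]
   [-0.55, 0.69, 3.17, -9.7, -34.4, 14.1]
1
   [10.24, -4.1, 11.6, 0.0, -0.0, 0.0]
2
   [3.07, -0.0, 8.46, 0.0, -0.0, 0.0]
```

{"op": "play_rows", "data": {
  "motion": [
    [[-3.2, 0.2, 0.3, -9.7, -34.5, 14.1], [-3.2, 0.2, 0.3, -9.7, -34.5, 14.1], [-3.2, 0.2, 0.3, -9.7, -34.5, 14.1], [-3.2, 0.2, 0.3, -9.7, -34.5, 14.1], [-3.2, 0.2, 0.3, -9.7, -34.5, 14.1]]
  ],
  "jaw": 1,
  "squeeze": 60
}}

```text
time: 4.7
tool_pos: [480.1, -108.0, 302.2]
tcp_rot: [-164.1, -52.2, 52.3]
ft_force: [0.2, 0.1, 0.6]
finger_gap: 85.3
grip_force: 0.0
```

{"op": "play_rows", "data": {
  "motion": [
    [[-2.4, 0.7, 2.1, -9.7, -34.5, 14.2], [-2.4, 0.7, 2.1, -9.7, -34.5, 14.2], [-2.4, 0.7, 2.1, -9.7, -34.5, 14.2], [-2.4, 0.7, 2.1, -9.7, -34.5, 14.2], [-2.4, 0.7, 2.1, -9.7, -34.5, 14.2]]
  ]
}}

```text
time: 5.2
tool_pos: [483.4, -104.9, 270.8]
tcp_rot: [-169.9, -15.7, 45.2]
ft_force: [-0.6, 0.2, -1.0]
finger_gap: 85.2
grip_force: 0.0
```

{"op": "play_rows", "data": {
  "motion": [
    [[-0.6, 0.7, 3.2, -9.7, -34.4, 14.1], [-0.6, 0.7, 3.2, -9.7, -34.4, 14.1], [-0.6, 0.7, 3.2, -9.7, -34.4, 14.1], [-0.6, 0.7, 3.2, -9.7, -34.4, 14.1], [-0.6, 0.7, 3.2, -9.7, -34.4, 14.1]]
  ]
}}

```text
time: 5.7
tool_pos: [486.5, -101.8, 235.8]
tcp_rot: [179.9, 19.8, 34.4]
ft_force: [-0.2, -0.2, -0.3]
finger_gap: 85.7
grip_force: 0.0
```

{"op": "play_rows", "data": {
  "motion": [
    [[10.2, -4.1, 11.6, 0, 0, 0], [10.2, -4.1, 11.6, 0, 0, 0], [10.2, -4.1, 11.6, 0, 0, 0], [10.2, -4.1, 11.6, 0, 0, 0], [10.2, -4.1, 11.6, 0, 0, 0]]
  ]
}}

```text
time: 6.2
tool_pos: [507.5, -35.6, 89.4]
tcp_rot: [-179.6, 19.8, 34.6]
ft_force: [-0.4, -1.1, -0.1]
finger_gap: 85.7
grip_force: 0.0
```

```bash
python3 - <<'E'
from h import *
from bench import sensors
print(sensors.sense()['joint_pos'])
y=34.4; c=np.array([497.2,-45.5,16]); G=c+20*xh(y)
plan([pose(G+[0,0,20],y,-20),pose(G,y,-20)])
E
```

```text
[ -1.76576454  16.75370232  92.29581324 -11.25956069  87.40011537
  55.84307166]
0
   [2.36, 0.28, 6.53, -0.3, -0.2, 0.2]
1
   [0.68, 0.0, 1.88, -0.0, -0.0, -0.0]
```

Descend, grip, lift, then plan the tilt.

{"op": "play_rows", "data": {
  "motion": [
    [[2.4, 0.3, 6.5, 0, 0, 0], [2.4, 0.3, 6.5, 0, 0, 0], [3.0, 0.3, 8.4, 0, 0, 0], [3.0, 0.3, 8.4, 0, 0, 0], [3.0, 0.3, 8.4, 0, 0, 0]]
  ]
}}

```text
time: 6.7
tool_pos: [510.4, -38.9, 2.3]
tcp_rot: [-179.7, 19.6, 34.4]
ft_force: [1.1, -1.0, 0.7]
finger_gap: 85.4
grip_force: 0.0
```

{"op": "play_rows", "data": {
  "motion": [
    [[0, 0, 0, 0, 0, 0], [0, 0, 0, 0, 0, 0], [0, 0, 0, 0, 0, 0], [0, 0, 0, 0, 0, 0], [0, 0, 0, 0, 0, 0]]
  ],
  "jaw": 0
}}

```text
time: 7.2
tool_pos: [510.1, -38.2, 1.6]
tcp_rot: [-179.6, 19.7, 34.5]
ft_force: [0.3, 0.0, 9.0]
finger_gap: 58.7
grip_force: 64.9
```

{"op": "play_rows", "data": {
  "motion": [
    [[0, 0, 0, 0, 0, 0], [-1.0, 0, -2.8, 0, 0, 0], [-4.1, 0, -11.3, 0, 0, 0], [-4.1, 0, -11.3, 0, 0, 0], [-4.1, 0, -11.3, 0, 0, 0]]
  ]
}}

```text
time: 7.7
tool_pos: [513.2, -39.3, 127.0]
tcp_rot: [-180.0, 19.3, 34.4]
ft_force: [1.1, -0.3, -1.9]
finger_gap: 59.3
grip_force: 66.0
```

```bash
python3 - <<'E'
from h import *
c=np.array([470,-110,0])
plan([pose(c+[0,0,170],80,25),pose(c+[0,0,170],80,70),pose(c+[0,0,64],80,70)])
d=snap("scene"); cv2.imwrite("pics/c2.png",cv2.resize(d["pixels"][100:300,150:400,::-1],None,fx=2.5,fy=2.5))
E
```

```text
0
   [-3.8, 1.4, -0.1, 1.2, 20.9, -23.3]
   [-3.72, -0.1, -1.6, 1.1, 20.9, -23.4]
1
   [0.6, -0.0, -0.2, 0.0, 22.5, 0.0]
   [0.67, -0.0, -0.05, 0.0, 22.5, 0.0]
2
   [-9.96, -0.0, 3.63, 0.0, 0.0, 0.0]
```

View pics/c2.png

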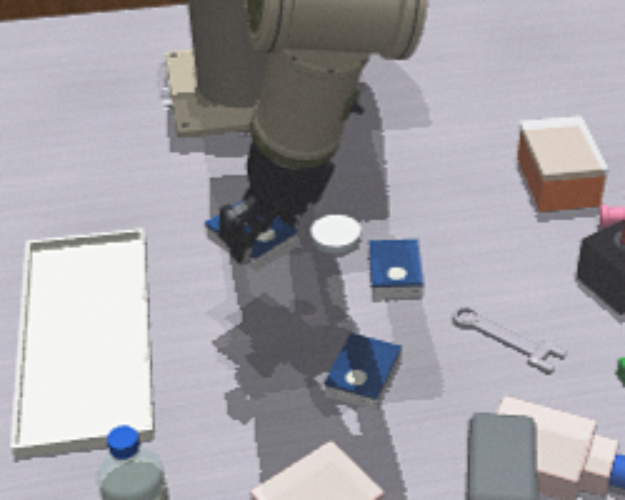

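{"op": "play_rows", "data": {
  "motion": [
    [[-3.8, 1.4, -0.1, 1.2, 20.9, -23.3], [-3.8, 1.4, -0.1, 1.2, 20.9, -23.3], [-3.8, 1.4, -0.1, 1.2, 20.9, -23.3], [-3.8, 1.4, -0.1, 1.2, 20.9, -23.3], [-3.8, 1.4, -0.1, 1.2, 20.9, -23.3]]
  ]
}}

```text
time: 8.25
tool_pos: [485.6, -71.6, 131.7]
tcp_rot: [-174.7, -2.5, 56.8]
ft_force: [-0.1, 0.6, -2.8]
finger_gap: 58.6
grip_force: 65.8
```

{"op": "play_rows", "data": {
  "motion": [
    [[-3.7, -0.1, -1.6, 1.1, 20.9, -23.4], [-3.7, -0.1, -1.6, 1.1, 20.9, -23.4], [-3.7, -0.1, -1.6, 1.1, 20.9, -23.4], [-3.7, -0.1, -1.6, 1.1, 20.9, -23.4], [-3.7, -0.1, -1.6, 1.1, 20.9, -23.4]]
  ]
}}

```text
time: 8.75
tool_pos: [465.6, -103.0, 145.4]
tcp_rot: [-178.9, -25.0, 79.4]
ft_force: [-0.3, 0.4, -2.6]
finger_gap: 58.7
grip_force: 65.9
```

{"op": "play_rows", "data": {
  "motion": [
    [[0.6, 0, -0.2, 0, 22.5, 0], [0.6, 0, -0.2, 0, 22.5, 0], [0.6, 0, -0.2, 0, 22.5, 0], [0.6, 0, -0.2, 0, 22.5, 0]]
  ]
}}

```text
time: 9.15
tool_pos: [466.3, -97.4, 148.7]
tcp_rot: [-178.0, -47.5, 78.3]
ft_force: [-0.5, -0.2, -3.0]
finger_gap: 58.3
grip_force: 65.9
```

{"op": "play_rows", "data": {
  "motion": [
    [[0.7, 0, -0.1, 0, 22.5, 0], [0.7, 0, -0.1, 0, 22.5, 0], [0.7, 0, -0.1, 0, 22.5, 0], [0.7, 0, -0.1, 0, 22.5, 0], [0.7, 0, -0.1, 0, 22.5, 0]]
  ]
}}

```text
time: 9.65
tool_pos: [468.7, -93.1, 157.0]
tcp_rot: [-177.3, -69.6, 77.6]
ft_force: [-1.1, 0.4, -2.5]
finger_gap: 58.7
grip_force: 66.0
```

```bash
python3 - <<'E'
from h import *
from bench import sensors
print(sensors.sense()['joint_pos'])
c=np.array([470,-110,0])
plan([pose(c+[0,0,66],80,70)])
d=snap("scene"); cv2.imwrite("pics/c3.png",cv2.resize(d["pixels"][80:280,50:350,::-1],None,fx=2.5,fy=2.5))
E
```

```text
[-51.18718084  27.45660167  96.70601949  47.70770466 108.65009769
 -48.24557011]
0
   [-9.08, 0.57, 3.32, -0.4, 0.4, -0.8]
```

View pics/c3.png

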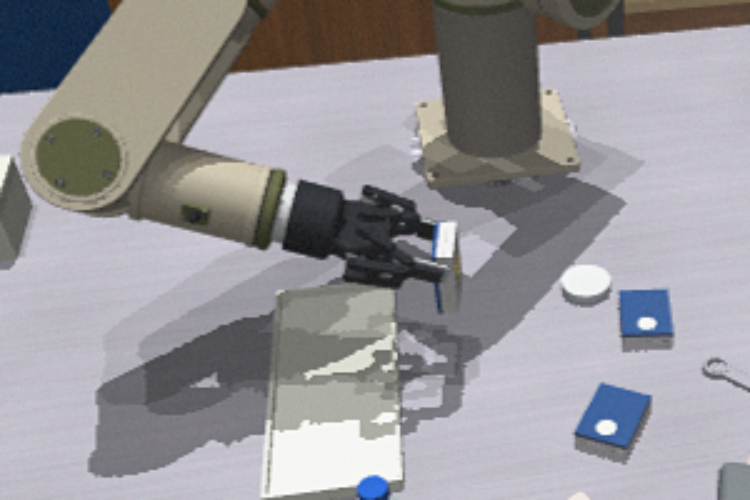

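{"op": "play_rows", "data": {
  "motion": [
    [[-9.1, 0.6, 3.3, -0.4, 0.4, -0.8], [-9.1, 0.6, 3.3, -0.4, 0.4, -0.8], [-9.1, 0.6, 3.3, -0.4, 0.4, -0.8], [-9.1, 0.6, 3.3, -0.4, 0.4, -0.8], [-9.1, 0.6, 3.3, -0.4, 0.4, -0.8]]
  ]
}}

```text
time: 10.2
tool_pos: [474.5, -96.0, 63.0]
tcp_rot: [178.9, -70.1, 80.9]
ft_force: [0.7, 0.2, -2.2]
finger_gap: 58.6
grip_force: 66.2
```

{"op": "play_rows", "data": {
  "motion": [
    [[-0.2, 0, 0.1, 0, 0, 0], [-0.4, 0, 0.15, 0, 0, 0], [-0.4, 0, 0.15, 0, 0, 0]]
  ]
}}

```text
time: 10.5
tool_pos: [473.5, -95.4, 57.1]
tcp_rot: [179.3, -70.2, 80.6]
ft_force: [-0.7, -0.7, -2.8]
finger_gap: 58.8
grip_force: 66.3
```

{"op": "play_rows", "data": {
  "motion": [
    [[-0.1, 0, 0.05, 0, 0, 0], [-0.15, 0, 0.05, 0, 0, 0], [-0.15, 0, 0.05, 0, 0, 0]]
  ]
}}

```text
time: 10.8
tool_pos: [473.2, -95.0, 54.8]
tcp_rot: [179.5, -70.3, 80.3]
ft_force: [-1.0, 0.3, -1.3]
finger_gap: 58.8
grip_force: 66.3
```

{"op": "play_rows", "data": {
  "motion": [
    [[-0.1, 0, 0.05, 0, 0, 0], [-0.2, 0, 0.05, 0, 0, 0], [-0.2, 0, 0.05, 0, 0, 0]]
  ]
}}

```text
time: 11.1
tool_pos: [473.4, -95.1, 53.6]
tcp_rot: [179.4, -70.4, 80.4]
ft_force: [0.2, 1.1, 4.9]
finger_gap: 58.5
grip_force: 66.6
```

{"op": "play_rows", "data": {
  "motion": [
    [[0, 0, 0, 0, 0, 0], [0, 0, 0, 0, 0, 0], [0, 0, 0, 0, 0, 0]]
  ],
  "jaw": 1
}}

```text
time: 11.4
tool_pos: [473.3, -95.3, 52.7]
tcp_rot: [179.5, -70.3, 80.4]
ft_force: [-0.0, 0.6, -0.1]
finger_gap: 85.5
grip_force: 0.0
```

{"op": "play_rows", "data": {
  "motion": [
    [[0, 0, -2, 0, 0, 0], [0, 0, -6, 0, 0, 0], [0, 0, -11, 0, 0, 0], [0, 0, -14, 0, 0, 0], [0, 0, -14, 0, 0, 0]]
  ]
}}

```text
time: 11.9
tool_pos: [450.1, -230.7, 102.0]
tcp_rot: [178.8, -70.0, 80.8]
ft_force: [0.0, -0.1, -1.2]
finger_gap: 85.0
grip_force: 0.0
```

```bash
python3 - <<'E'
from h import *
d=snap("scene"); cv2.imwrite("pics/c4.png",np.hstack([cv2.resize(e["pixels"][a:a+160,b:b+200,::-1],None,fx=2,fy=2) for e,a,b in ((d,110,130),(snap("top"),150,300))]))
c=np.array([470,-104,0])
plan([pose(c+[0,-60,210],80,-20),pose(c+[0,0,160],80,-25),pose(c+[0,0,66],80,-25)])
E
```

```text
0
   [3.6, 0.3, 0.8, 0.1, -30.1, -0.0]
   [3.5, 0.3, -1.1, 0.1, -30.1, -0.1]
   [2.5, 0.31, -2.78, 0.1, -30.0, -0.0]
1
   [7.11, -1.04, 2.68, 0.0, -5.0, -0.0]
2
   [3.97, -0.0, 8.52, 0.0, -0.0, -0.0]
```

View pics/c4.png

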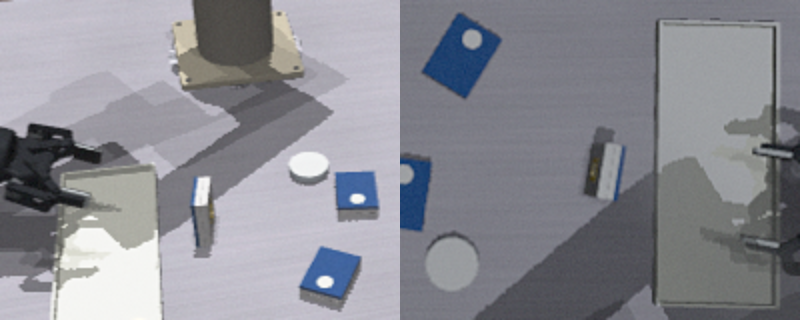

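```bash
python3 - <<'E'
from h import *
t=load("pics/top0.npz")
u=np.array([[608,143],[624,147],[615,201],[597,197]],float); u=(u-[400,0])/2+[300,150]
w=plane(t,u,80); c=w.mean(0); e=w[1]+w[0]-w[2]-w[3]; print(np.round(w,1),c,np.degrees(np.arctan2(e[1],e[0])))
E
```

```text
[[ 503.5 -104.2   80. ]
 [ 498.9 -121.5   80. ]
 [ 440.6 -110.3   80. ]
 [ 445.1  -90.9   80. ]] [ 472.02391583 -106.74611159   80.        ] -11.84557758648743
```

{"op": "play_rows", "data": {
  "motion": [
    [[3.6, 0.3, 0.8, 0, -30, 0], [3.6, 0.3, 0.8, 0, -30, 0], [3.6, 0.3, 0.8, 0, -30, 0], [3.6, 0.3, 0.8, 0, -30, 0], [3.6, 0.3, 0.8, 0, -30, 0]]
  ]
}}

```text
time: 12.5
tool_pos: [457.3, -204.6, 133.1]
tcp_rot: [179.5, -40.1, 80.4]
ft_force: [0.2, 0.1, 0.4]
finger_gap: 85.8
grip_force: 0.0
```

{"op": "play_rows", "data": {
  "motion": [
    [[3.5, 0.3, -1.1, 0, -30, 0], [3.5, 0.3, -1.1, 0, -30, 0], [3.5, 0.3, -1.1, 0, -30, 0], [3.5, 0.3, -1.1, 0, -30, 0], [3.5, 0.3, -1.1, 0, -30, 0]]
  ]
}}

```text
time: 13.0
tool_pos: [462.4, -184.9, 161.6]
tcp_rot: [179.9, -10.4, 80.1]
ft_force: [0.5, 0.2, 0.4]
finger_gap: 85.3
grip_force: 0.0
```

{"op": "play_rows", "data": {
  "motion": [
    [[2.5, 0.3, -2.8, 0, -30, 0], [2.5, 0.3, -2.8, 0, -30, 0], [2.5, 0.3, -2.8, 0, -30, 0], [2.5, 0.3, -2.8, 0, -30, 0], [2.5, 0.3, -2.8, 0, -30, 0]]
  ]
}}

```text
time: 13.5
tool_pos: [467.3, -166.7, 191.1]
tcp_rot: [-179.7, 19.6, 80.1]
ft_force: [-0.4, -0.2, -0.3]
finger_gap: 85.5
grip_force: 0.0
```

```bash
python3 - <<'E'
from h import *
c=np.array([471.7,-106.3,0]); y=79.5
plan([pose(c+[0,0,160],y,-25),pose(c+[0,0,66],y,-25),pose(c+[0,0,150],y,-25)])
u=np.array([.9993,-.037,0]); tc=np.array([482,-243,0]); f=tc+100*u-20.9*xh(88)
print("from lifted, after:")
import bench
s=bench.sensors.sense(); P,Q=pose(c+[0,0,150],y,-25)
import types
bench.sensors=types.SimpleNamespace(sense=lambda: dict(tool_pos=P,tcp_rot=Q.as_euler('xyz',degrees=True)))
plan([pose(f+[0,0,150],88,50),pose(f+[0,0,38],88,50)])
E
```

```text
0
   [6.57, -0.6, 2.6, -0.1, -5.4, 0.6]
1
   [3.97, -0.0, 8.52, 0.0, 0.0, -0.0]
2
   [-3.55, 0.0, -7.61, 0.0, 0.0, -0.0]
from lifted, after:
0
   [-5.5, 6.8, 2.3, 1.0, 37.4, -4.5]
   [-6.16, 6.25, -1.74, 1.0, 37.5, -4.4]
1
   [-8.58, 0.01, 7.2, -0.0, -0.0, -0.0]
```

{"op": "play_rows", "data": {
  "motion": [
    [[6.6, -0.6, 2.6, 0, -5.4, 0.6], [6.6, -0.6, 2.6, 0, -5.4, 0.6], [6.6, -0.6, 2.6, 0, -5.4, 0.6], [6.6, -0.6, 2.6, 0, -5.4, 0.6]]
  ]
}}

```text
time: 13.9
tool_pos: [471.6, -115.8, 146.5]
tcp_rot: [179.8, 25.0, 79.2]
ft_force: [0.3, -0.2, 0.2]
finger_gap: 85.6
grip_force: 0.0
```

{"op": "play_rows", "data": {
  "motion": [
    [[2, 0, 4.2, 0, 0, 0], [3.5, 0, 7.5, 0, 0, 0], [4.0, 0, 8.5, 0, 0, 0], [4.0, 0, 8.5, 0, 0, 0]]
  ]
}}

```text
time: 14.3
tool_pos: [471.9, -116.2, 52.8]
tcp_rot: [179.8, 25.1, 79.1]
ft_force: [-0.8, 0.2, -0.3]
finger_gap: 85.3
grip_force: 0.0
```

{"op": "play_rows", "data": {
  "motion": [
    [[0, 0, 0, 0, 0, 0], [0, 0, 0, 0, 0, 0], [0, 0, 0, 0, 0, 0], [0, 0, 0, 0, 0, 0], [0, 0, 0, 0, 0, 0]]
  ],
  "jaw": 0
}}

```text
time: 14.8
tool_pos: [475.3, -115.4, 56.4]
tcp_rot: [179.3, 25.1, 79.0]
ft_force: [0.0, -0.5, 7.2]
finger_gap: 59.0
grip_force: 65.4
```

{"op": "play_rows", "data": {
  "motion": [
    [[-1, 0, -2.1, 0, 0, 0], [-3.6, 0, -7.6, 0, 0, 0], [-3.6, 0, -7.6, 0, 0, 0], [-3.6, 0, -7.6, 0, 0, 0]]
  ]
}}

```text
time: 15.2
tool_pos: [475.2, -115.2, 141.5]
tcp_rot: [179.1, 25.0, 79.0]
ft_force: [0.3, -0.7, -2.6]
finger_gap: 58.7
grip_force: 65.9
```

{"op": "play_rows", "data": {
  "motion": [
    [[-5.5, 6.8, 2.3, 1.0, 37.4, -4.5], [-5.5, 6.8, 2.3, 1.0, 37.4, -4.5], [-5.5, 6.8, 2.3, 1.0, 37.4, -4.5], [-5.5, 6.8, 2.3, 1.0, 37.4, -4.5], [-5.5, 6.8, 2.3, 1.0, 37.4, -4.5]]
  ]
}}

```text
time: 15.7
tool_pos: [527.5, -188.2, 139.3]
tcp_rot: [-178.9, -12.7, 83.2]
ft_force: [0.4, 0.3, -1.9]
finger_gap: 58.7
grip_force: 66.0
```

{"op": "play_rows", "data": {
  "motion": [
    [[-6.2, 6.2, -1.7, 1.0, 37.5, -4.4], [-6.2, 6.2, -1.7, 1.0, 37.5, -4.4], [-6.2, 6.2, -1.7, 1.0, 37.5, -4.4], [-6.2, 6.2, -1.7, 1.0, 37.5, -4.4], [-6.2, 6.2, -1.7, 1.0, 37.5, -4.4]]
  ]
}}

```text
time: 16.2
tool_pos: [581.5, -258.2, 139.7]
tcp_rot: [179.7, -50.3, 87.9]
ft_force: [0.6, 1.2, -2.5]
finger_gap: 58.7
grip_force: 66.3
```

```bash
python3 - <<'E'
from h import *
from bench import sensors
print(sensors.sense()['joint_pos'])
u=np.array([.9993,-.037,0]); tc=np.array([482,-243,0]); f=tc+100*u-20.9*xh(88)
plan([pose(f+[0,0,40],88,50),pose(f+[0,0,33],88,50)])
d=snap("scene"); cv2.imwrite("pics/c5.png",cv2.resize(d["pixels"][80:300,50:350,::-1],None,fx=2,fy=2))
E
```

```text
[-47.16390668  45.64065922  59.45405039  35.86059289 110.87621829
 -42.94774849]
0
   [-8.29, -0.04, 7.34, 0.4, -0.3, -0.1]
1
   [-0.53, 0.0, 0.45, -0.0, -0.0, 0.0]
```

View pics/c5.png

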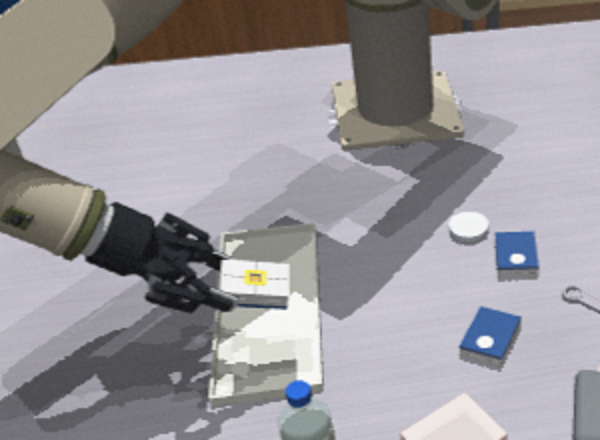

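{"op": "play_rows", "data": {
  "motion": [
    [[-4, 0, 3.6, 0.4, -0.3, 0], [-7, 0, 6.2, 0.4, -0.3, 0], [-8.3, 0, 7.3, 0.4, -0.3, 0], [-8.3, 0, 7.3, 0.4, -0.3, 0], [-8.3, 0, 7.3, 0.4, -0.3, 0]]
  ]
}}

```text
time: 16.75
tool_pos: [584.1, -254.8, 33.8]
tcp_rot: [179.8, -49.6, 88.3]
ft_force: [-0.6, -1.2, -1.2]
finger_gap: 59.1
grip_force: 66.3
```

{"op": "play_rows", "data": {
  "motion": [
    [[-0.15, 0, 0.15, 0, 0, 0], [-0.3, 0, 0.3, 0, 0, 0], [-0.3, 0, 0.3, 0, 0, 0]]
  ]
}}

```text
time: 17.05
tool_pos: [584.2, -255.0, 29.5]
tcp_rot: [179.7, -49.5, 88.3]
ft_force: [0.3, 0.2, -1.4]
finger_gap: 58.8
grip_force: 66.3
```

{"op": "play_rows", "data": {
  "motion": [
    [[-0.1, 0, 0.1, 0, 0, 0], [-0.2, 0, 0.2, 0, 0, 0], [-0.2, 0, 0.2, 0, 0, 0]]
  ]
}}

```text
time: 17.35
tool_pos: [583.4, -254.1, 25.1]
tcp_rot: [179.9, -49.6, 88.2]
ft_force: [-0.2, 0.6, -2.2]
finger_gap: 59.0
grip_force: 66.3
```

{"op": "play_rows", "data": {
  "motion": [
    [[0, 0, 0, 0, 0, 0], [0, 0, 0, 0, 0, 0], [0, 0, 0, 0, 0, 0], [0, 0, 0, 0, 0, 0]]
  ],
  "jaw": 1
}}

```text
time: 17.75
tool_pos: [583.7, -254.2, 25.6]
tcp_rot: [179.9, -49.6, 88.2]
ft_force: [0.1, -0.4, 1.5]
finger_gap: 85.3
grip_force: 0.0
```

{"op": "play_rows", "data": {
  "motion": [
    [[0, 0, -2, 0, 0, 0], [0, 0, -6, 0, 0, 0], [0, 0, -11, 0, 0, 0], [0, 0, -15, 0, 0, 0], [0, 0, -15, 0, 0, 0]]
  ]
}}

```text
time: 18.25
tool_pos: [580.2, -374.0, 128.0]
tcp_rot: [179.3, -49.2, 88.4]
ft_force: [1.3, 0.6, 1.2]
finger_gap: 85.5
grip_force: 0.0
```

```bash
python3 - <<'E'
from h import *
print(blocks("scene"))
y=170; c=np.array([450,124,16]); G=c+20*xh(y)
print("C"); plan([pose([430,0,250],150,0),pose(G+[0,0,90],y,-20)])
d=snap("scene"); cv2.imwrite("pics/c6.png",np.hstack([cv2.resize(e["pixels"][a:a+200,b:b+200,::-1],None,fx=2,fy=2) for e,a,b in ((d,150,130),(snap("top"),130,320))]))
E
```

```text
[[606.7, 52.5, 80.5, 58.9, -32.8], [448.7, 125.7, 77.6, 59.3, -12.1]]
C
0
   [16.1, -8.1, 10.3, 13.4, -22.1, -28.9]
   [20.18, 3.06, 3.75, 13.4, -22.0, -29.0]
1
   [5.79, 11.24, 14.31, -3.4, -19.8, -19.8]
```

View pics/c6.png

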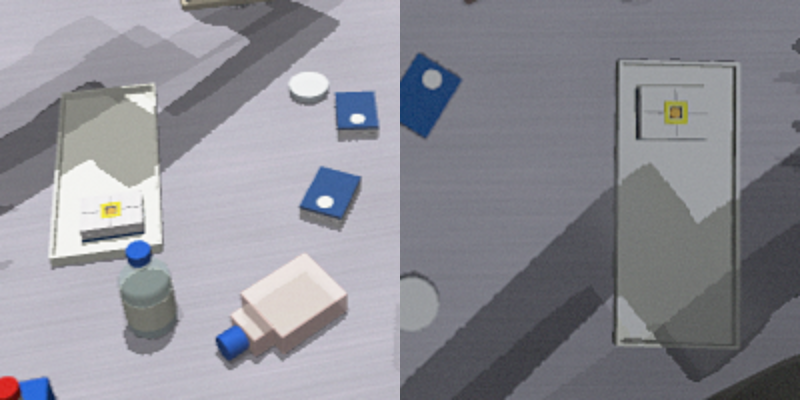

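{"op": "play_rows", "data": {
  "motion": [
    [[16.1, -8.1, 10.3, 13.4, -22.1, -28.9], [16.1, -8.1, 10.3, 13.4, -22.1, -28.9], [16.1, -8.1, 10.3, 13.4, -22.1, -28.9], [16.1, -8.1, 10.3, 13.4, -22.1, -28.9], [16.1, -8.1, 10.3, 13.4, -22.1, -28.9]]
  ]
}}

```text
time: 18.9
tool_pos: [502.6, -178.1, 177.6]
tcp_rot: [172.3, -24.7, 122.8]
ft_force: [0.9, -0.5, 0.8]
finger_gap: 85.3
grip_force: 0.0
```

{"op": "play_rows", "data": {
  "motion": [
    [[20.2, 3.1, 3.8, 13.4, -22.0, -29.0], [20.2, 3.1, 3.8, 13.4, -22.0, -29.0], [20.2, 3.1, 3.8, 13.4, -22.0, -29.0], [20.2, 3.1, 3.8, 13.4, -22.0, -29.0], [20.2, 3.1, 3.8, 13.4, -22.0, -29.0]]
  ]
}}

```text
time: 19.4
tool_pos: [427.0, 8.4, 232.8]
tcp_rot: [179.8, -0.1, 150.8]
ft_force: [1.5, -0.7, -0.2]
finger_gap: 85.5
grip_force: 0.0
```

{"op": "play_rows", "data": {
  "motion": [
    [[5.8, 11.2, 14.3, -3.4, -19.8, -19.8], [5.8, 11.2, 14.3, -3.4, -19.8, -19.8], [5.8, 11.2, 14.3, -3.4, -19.8, -19.8], [5.8, 11.2, 14.3, -3.4, -19.8, -19.8], [5.8, 11.2, 14.3, -3.4, -19.8, -19.8]]
  ]
}}

```text
time: 19.9
tool_pos: [426.9, 131.9, 81.6]
tcp_rot: [-179.9, 19.2, 170.6]
ft_force: [-0.7, -0.4, -0.4]
finger_gap: 85.5
grip_force: 0.0
```

```bash
cat >> h.py <<'E'
def planfrom(P,Q,poses):
    import bench,types
    o=bench.sensors
    bench.sensors=types.SimpleNamespace(sense=lambda: dict(tool_pos=P,tcp_rot=Q.as_euler('xyz',degrees=True)))
    plan(poses); bench.sensors=o
E
python3 - <<'E'
from h import *
y=170; c=np.array([449.5,124.3,16]); G=c+20*xh(y)
plan([pose(G,y,-20)])
L=pose(G+[0,0,130],y,-20); c=np.array([470,-110,0])
print("lifted->"); planfrom(*L,[pose(c+[0,0,160],80,0),pose(c+[0,0,160],80,70),pose(c+[0,0,65],80,70)])
E
```

```text
0
   [1.79, -0.35, 8.01, 0.1, -0.8, 0.6]
lifted->
0
   [-2.5, -7.6, 0.4, 5.2, 5.2, 29.7]
   [-6.0, -5.3, 0.7, 5.3, 5.2, 29.7]
   [-7.75, -1.55, 0.34, 5.2, 5.3, 29.6]
1
   [0.8, 0.0, -0.6, 0.0, 35.0, 0.0]
   [0.95, 0.01, 0.03, 0.0, 35.0, 0.0]
2
   [-8.93, -0.01, 3.24, 0.0, -0.0, 0.0]
```

{"op": "play_rows", "data": {
  "motion": [
    [[0.9, -0.3, 4.0, 0, -0.8, 0.5], [1.5, -0.3, 7.0, 0, -0.8, 0.5], [1.8, -0.3, 8.0, 0, -0.8, 0.5], [1.8, -0.3, 8.0, 0, -0.8, 0.5], [1.8, -0.3, 8.0, 0, -0.8, 0.5]]
  ]
}}

```text
time: 20.4
tool_pos: [444.2, 125.5, 9.7]
tcp_rot: [179.6, 20.5, 169.5]
ft_force: [0.7, -0.9, 0.6]
finger_gap: 85.3
grip_force: 0.0
```

{"op": "play_rows", "data": {
  "motion": [
    [[0, 0, 0, 0, 0, 0], [0, 0, 0, 0, 0, 0], [0, 0, 0, 0, 0, 0], [0, 0, 0, 0, 0, 0], [0, 0, 0, 0, 0, 0]]
  ],
  "jaw": 0
}}

```text
time: 20.9
tool_pos: [445.4, 125.9, 10.9]
tcp_rot: [179.5, 20.7, 169.5]
ft_force: [-4.1, -1.0, 8.5]
finger_gap: 58.3
grip_force: 62.8
```

{"op": "play_rows", "data": {
  "motion": [
    [[-1.0, 0, -2.8, 0, 0, 0], [-4.4, 0, -12.2, 0, 0, 0], [-4.4, 0, -12.2, 0, 0, 0], [-4.4, 0, -12.2, 0, 0, 0], [-4.4, 0, -12.2, 0, 0, 0]]
  ]
}}

```text
time: 21.4
tool_pos: [443.1, 125.3, 140.7]
tcp_rot: [179.5, 20.7, 169.5]
ft_force: [-1.6, -0.5, -5.0]
finger_gap: 57.7
grip_force: 67.7
```

{"op": "play_rows", "data": {
  "motion": [
    [[-2.5, -7.6, 0.4, 5.2, 5.2, 29.7], [-2.5, -7.6, 0.4, 5.2, 5.2, 29.7], [-2.5, -7.6, 0.4, 5.2, 5.2, 29.7], [-2.5, -7.6, 0.4, 5.2, 5.2, 29.7], [-2.5, -7.6, 0.4, 5.2, 5.2, 29.7]]
  ]
}}

```text
time: 21.9
tool_pos: [451.5, 45.3, 140.5]
tcp_rot: [175.8, 13.7, 138.6]
ft_force: [1.0, -0.0, -3.2]
finger_gap: 58.1
grip_force: 67.7
```

{"op": "play_rows", "data": {
  "motion": [
    [[-6.0, -5.3, 0.7, 5.3, 5.2, 29.7], [-6.0, -5.3, 0.7, 5.3, 5.2, 29.7], [-6.0, -5.3, 0.7, 5.3, 5.2, 29.7], [-6.0, -5.3, 0.7, 5.3, 5.2, 29.7], [-6.0, -5.3, 0.7, 5.3, 5.2, 29.7]]
  ]
}}

```text
time: 22.4
tool_pos: [463.2, -33.9, 145.0]
tcp_rot: [175.8, 6.2, 109.1]
ft_force: [-0.4, 0.2, -3.6]
finger_gap: 57.9
grip_force: 67.6
```

{"op": "play_rows", "data": {
  "motion": [
    [[-7.7, -1.5, 0.3, 5.2, 5.3, 29.6], [-7.7, -1.5, 0.3, 5.2, 5.3, 29.6], [-7.7, -1.5, 0.3, 5.2, 5.3, 29.6], [-7.7, -1.5, 0.3, 5.2, 5.3, 29.6], [-7.7, -1.5, 0.3, 5.2, 5.3, 29.6]]
  ]
}}

```text
time: 22.9
tool_pos: [474.6, -111.3, 149.8]
tcp_rot: [179.5, -0.4, 79.8]
ft_force: [-0.6, 0.8, -3.2]
finger_gap: 57.8
grip_force: 67.6
```

{"op": "play_rows", "data": {
  "motion": [
    [[0.8, 0, -0.6, 0, 35, 0], [0.8, 0, -0.6, 0, 35, 0], [0.8, 0, -0.6, 0, 35, 0], [0.8, 0, -0.6, 0, 35, 0], [0.8, 0, -0.6, 0, 35, 0]]
  ]
}}

```text
time: 23.4
tool_pos: [474.7, -104.3, 154.1]
tcp_rot: [179.4, -35.7, 80.0]
ft_force: [-0.8, 0.5, -3.8]
finger_gap: 58.0
grip_force: 67.7
```

{"op": "play_rows", "data": {
  "motion": [
    [[0.9, 0, 0, 0, 35, 0], [0.9, 0, 0, 0, 35, 0], [0.9, 0, 0, 0, 35, 0], [0.9, 0, 0, 0, 35, 0], [0.9, 0, 0, 0, 35, 0]]
  ]
}}

```text
time: 23.9
tool_pos: [475.7, -93.9, 157.0]
tcp_rot: [179.8, -70.8, 79.9]
ft_force: [-0.9, 1.0, -4.2]
finger_gap: 57.7
grip_force: 67.9
```

```bash
python3 - <<'E'
from h import *
c=np.array([470,-110,0])
plan([pose(c+[0,0,66],80,70),pose(c+[0,0,58.8],80,70)])
E
```

```text
0
   [-9.17, -0.29, 3.11, 0.2, -0.8, -0.0]
1
   [-0.68, 0.0, 0.24, 0.0, 0.0, -0.0]
```

{"op": "play_rows", "data": {
  "motion": [
    [[-9.2, -0.3, 3.1, 0, 0, 0], [-9.2, -0.3, 3.1, 0, 0, 0], [-9.2, -0.3, 3.1, 0, 0, 0], [-9.2, -0.3, 3.1, 0, 0, 0], [-9.2, -0.3, 3.1, 0, 0, 0]]
  ]
}}

```text
time: 24.4
tool_pos: [477.1, -98.5, 68.3]
tcp_rot: [177.5, -70.1, 82.1]
ft_force: [0.3, -0.2, -2.6]
finger_gap: 57.7
grip_force: 67.9
```

{"op": "play_rows", "data": {
  "motion": [
    [[-0.4, 0, 0.15, 0, 0, 0], [-0.8, 0, 0.3, 0, 0, 0], [-0.8, 0, 0.3, 0, 0, 0]]
  ]
}}

```text
time: 24.7
tool_pos: [475.8, -97.8, 57.1]
tcp_rot: [178.2, -70.3, 81.4]
ft_force: [0.1, 0.5, -2.4]
finger_gap: 58.1
grip_force: 67.9
```

```bash
python3 - <<'E'
from h import *
d=snap("scene"); cv2.imwrite("pics/c7.png",cv2.resize(d["pixels"][120:280,120:320,::-1],None,fx=3,fy=3))
E
```

```text
(no output)
```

View pics/c7.png

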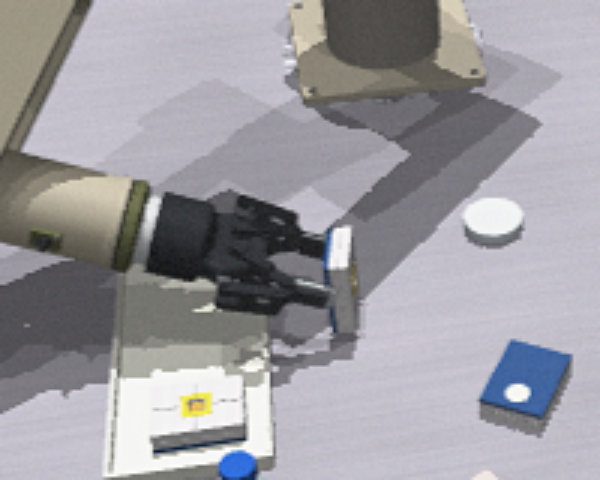

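Held by the tips, vertical, about a centimetre above the table. Lower gently.

{"op": "play_rows", "data": {
  "motion": [
    [[-0.3, 0, 0.1, 0, 0, 0], [-0.7, 0, 0.25, 0, 0, 0], [-0.7, 0, 0.25, 0, 0, 0]]
  ]
}}

```text
time: 25.05
tool_pos: [475.4, -97.1, 48.4]
tcp_rot: [178.5, -70.4, 81.0]
ft_force: [-0.4, -0.7, -3.5]
finger_gap: 57.7
grip_force: 67.9
```

{"op": "play_rows", "data": {
  "motion": [
    [[-0.1, 0, 0.05, 0, 0, 0], [-0.25, 0, 0.1, 0, 0, 0], [-0.25, 0, 0.1, 0, 0, 0]]
  ]
}}

```text
time: 25.35
tool_pos: [475.6, -97.2, 46.2]
tcp_rot: [178.4, -70.4, 81.2]
ft_force: [-0.5, -0.2, -3.1]
finger_gap: 58.0
grip_force: 67.9
```

{"op": "play_rows", "data": {
  "motion": [
    [[-0.1, 0, 0.05, 0, 0, 0], [-0.15, 0, 0.05, 0, 0, 0], [-0.15, 0, 0.05, 0, 0, 0]]
  ]
}}

```text
time: 25.65
tool_pos: [475.8, -97.4, 45.3]
tcp_rot: [178.3, -70.4, 81.3]
ft_force: [1.2, -0.8, 0.1]
finger_gap: 57.9
grip_force: 68.0
```

{"op": "play_rows", "data": {
  "motion": [
    [[-0.1, 0, 0, 0, 0, 0], [-0.1, 0, 0, 0, 0, 0]]
  ]
}}

```text
time: 25.85
tool_pos: [475.8, -97.6, 45.2]
tcp_rot: [178.2, -70.5, 81.4]
ft_force: [-1.4, 1.6, 6.8]
finger_gap: 57.7
grip_force: 68.1
```

{"op": "play_rows", "data": {
  "motion": [
    [[0, 0, 0, 0, 0, 0], [0, 0, 0, 0, 0, 0], [0, 0, 0, 0, 0, 0]]
  ],
  "jaw": 1
}}

```text
time: 26.15
tool_pos: [475.7, -97.7, 43.9]
tcp_rot: [178.3, -70.4, 81.2]
ft_force: [-1.0, 0.3, 0.7]
finger_gap: 85.7
grip_force: 0.0
```

{"op": "play_rows", "data": {
  "motion": [
    [[0, 0, -2, 0, 0, 0], [0, 0, -6, 0, 0, 0], [0, 0, -11, 0, 0, 0], [0, 0, -14, 0, 0, 0], [0, 0, -14, 0, 0, 0]]
  ]
}}

```text
time: 26.65
tool_pos: [451.7, -233.1, 92.9]
tcp_rot: [177.7, -70.1, 81.6]
ft_force: [-0.0, 0.1, 0.0]
finger_gap: 85.5
grip_force: 0.0
```

{"op": "play_rows", "data": {
  "motion": [
    [[3.6, 0.3, 0.8, 0, -30, 0], [3.6, 0.3, 0.8, 0, -30, 0], [3.6, 0.3, 0.8, 0, -30, 0], [3.6, 0.3, 0.8, 0, -30, 0], [3.6, 0.3, 0.8, 0, -30, 0]]
  ]
}}

```text
time: 27.15
tool_pos: [458.9, -208.3, 124.7]
tcp_rot: [179.0, -40.1, 80.5]
ft_force: [0.2, 0.2, 1.3]
finger_gap: 85.7
grip_force: 0.0
```

{"op": "play_rows", "data": {
  "motion": [
    [[3.5, 0.3, -1.1, 0, -30, 0], [3.5, 0.3, -1.1, 0, -30, 0], [3.5, 0.3, -1.1, 0, -30, 0], [3.5, 0.3, -1.1, 0, -30, 0], [3.5, 0.3, -1.1, 0, -30, 0]]
  ]
}}

```text
time: 27.65
tool_pos: [464.0, -188.1, 153.1]
tcp_rot: [179.5, -10.4, 79.9]
ft_force: [0.2, 0.3, 0.2]
finger_gap: 85.1
grip_force: 0.0
```

{"op": "play_rows", "data": {
  "motion": [
    [[2.5, 0.3, -2.8, 0, -30, 0], [2.5, 0.3, -2.8, 0, -30, 0], [2.5, 0.3, -2.8, 0, -30, 0], [2.5, 0.3, -2.8, 0, -30, 0]]
  ]
}}

```text
time: 28.05
tool_pos: [469.3, -170.6, 184.2]
tcp_rot: [179.6, 19.8, 79.6]
ft_force: [-0.9, 0.2, -0.2]
finger_gap: 85.2
grip_force: 0.0
```

{"op": "play_rows", "data": {
  "motion": [
    [[0, 0, 0, 0, 0, 0], [0, 0, 0, 0, 0, 0]]
  ]
}}

```text
time: 28.25
tool_pos: [469.1, -170.9, 183.6]
tcp_rot: [179.7, 19.4, 79.6]
ft_force: [-0.8, -1.0, -0.2]
finger_gap: 85.4
grip_force: 0.0
```

```bash
cat >> h.py <<'E'
def standing(d,w=(370,440,190,280)):
    """bright end face of a standing block in the top view"""
    g=d["pixels"].min(2).astype(np.uint8); m=np.zeros_like(g); x0,x1,y0,y1=w
    m[y0:y1,x0:x1]=(g[y0:y1,x0:x1]>165)*255
    return [np.round(q,1).tolist() for q in rects(d,m,80,40)]
E
python3 - <<'E'
from h import *
d=snap("top"); print(d["pixels"][200:270:10,390:430:5].min(2)); print(standing(d))
cv2.imwrite("pics/c8.png",cv2.resize(d["pixels"][170:290,340:500,::-1],None,fx=3,fy=3))
c=np.array([475.6,-98.7,0]); y=81
plan([pose(c+[0,0,160],y,-25)])
E
```

```text
[[104  89 111  65 101 101  91  95]
 [112 116 106 118 110 113 110 112]
 [ 43 113  57 115 117 117 114 117]
 [ 93 119  44 118 119 118 117 121]
 [120 127  70 116 113 116 113 117]
 [117  63  67 105 106 106 101 107]
 [115  64  60  70  84  89  91  91]]
[]
0
   [7.5, -0.71, 1.55, -0.2, -5.6, -1.4]
```

View pics/c8.png

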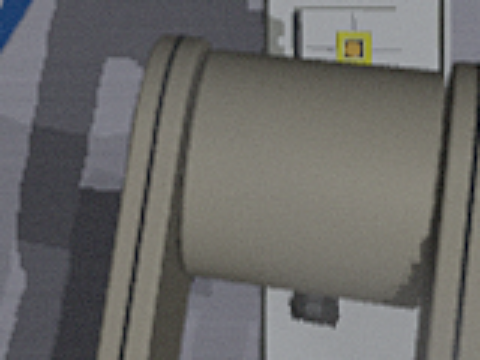

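{"op": "play_rows", "data": {
  "motion": [
    [[7.5, -0.7, 1.6, -0.2, -5.6, -1.4], [7.5, -0.7, 1.6, -0.2, -5.6, -1.4], [7.5, -0.7, 1.6, -0.2, -5.6, -1.4], [7.5, -0.7, 1.6, -0.2, -5.6, -1.4]]
  ]
}}

```text
time: 28.7
tool_pos: [474.9, -106.5, 144.6]
tcp_rot: [179.9, 25.1, 80.9]
ft_force: [0.9, 0.3, -0.3]
finger_gap: 85.5
grip_force: 0.0
```

{"op": "play_rows", "data": {
  "motion": [
    [[0, 0, 0, 0, 0, 0], [0, 0, 0, 0, 0, 0]]
  ]
}}

```text
time: 28.9
tool_pos: [475.7, -106.9, 146.0]
tcp_rot: [179.7, 25.2, 80.8]
ft_force: [0.2, -1.1, -0.1]
finger_gap: 85.5
grip_force: 0.0
```

```bash
python3 - <<'E'
from h import *
c=np.array([475.6,-98.7,0]); y=81
plan([pose(c+[0,0,66],y,-25)])
L=pose(c+[0,0,150],y,-25)
u=np.array([.9993,-.037,0]); tc=np.array([482,-243,0]); f=tc-20.9*xh(88)
print("lifted->"); planfrom(*L,[pose(f+[0,0,150],88,50)])
E
```

```text
0
   [4.14, -0.19, 8.6, 0.2, 0.2, -0.2]
lifted->
0
   [-6.5, 1.5, 2.8, 0.8, 37.5, -3.7]
   [-6.99, 1.04, -1.82, 0.8, 37.4, -3.6]
```

{"op": "play_rows", "data": {
  "motion": [
    [[2, 0, 4.2, 0, 0, 0], [3.5, 0, 7.5, 0, 0, 0], [4.1, -0.2, 8.6, 0, 0, 0], [4.1, -0.2, 8.6, 0, 0, 0]]
  ]
}}

```text
time: 29.3
tool_pos: [471.8, -105.4, 48.4]
tcp_rot: [-180.0, 25.2, 81.0]
ft_force: [0.2, -0.3, 0.4]
finger_gap: 85.5
grip_force: 0.0
```

{"op": "play_rows", "data": {
  "motion": [
    [[0, 0, 0, 0, 0, 0], [0, 0, 0, 0, 0, 0], [0, 0, 0, 0, 0, 0], [0, 0, 0, 0, 0, 0], [0, 0, 0, 0, 0, 0]]
  ],
  "jaw": 0
}}

```text
time: 29.8
tool_pos: [475.9, -105.2, 52.5]
tcp_rot: [179.5, 25.2, 80.8]
ft_force: [-1.2, 1.0, 7.4]
finger_gap: 59.1
grip_force: 65.5
```

{"op": "play_rows", "data": {
  "motion": [
    [[-1, 0, -2.1, 0, 0, 0], [-3.6, 0, -7.6, 0, 0, 0], [-3.6, 0, -7.6, 0, 0, 0], [-3.6, 0, -7.6, 0, 0, 0]]
  ]
}}

```text
time: 30.2
tool_pos: [475.7, -105.0, 137.2]
tcp_rot: [179.4, 25.1, 80.8]
ft_force: [-0.2, -0.3, -3.7]
finger_gap: 58.9
grip_force: 66.2
```

{"op": "play_rows", "data": {
  "motion": [
    [[-6.5, 1.5, 2.8, 0.8, 37.5, -3.7], [-6.5, 1.5, 2.8, 0.8, 37.5, -3.7], [-6.5, 1.5, 2.8, 0.8, 37.5, -3.7], [-6.5, 1.5, 2.8, 0.8, 37.5, -3.7], [-6.5, 1.5, 2.8, 0.8, 37.5, -3.7]]
  ]
}}

```text
time: 30.7
tool_pos: [476.4, -178.5, 135.1]
tcp_rot: [-179.0, -12.7, 84.2]
ft_force: [-0.6, 0.1, -3.5]
finger_gap: 59.1
grip_force: 66.0
```

{"op": "play_rows", "data": {
  "motion": [
    [[-7.0, 1.0, -1.8, 0.8, 37.4, -3.6], [-7.0, 1.0, -1.8, 0.8, 37.4, -3.6], [-7.0, 1.0, -1.8, 0.8, 37.4, -3.6], [-7.0, 1.0, -1.8, 0.8, 37.4, -3.6], [-7.0, 1.0, -1.8, 0.8, 37.4, -3.6]]
  ]
}}

```text
time: 31.2
tool_pos: [478.2, -250.6, 134.0]
tcp_rot: [-179.8, -50.4, 87.6]
ft_force: [-0.1, 1.4, -3.7]
finger_gap: 58.9
grip_force: 66.3
```

{"op": "play_rows", "data": {
  "motion": [
    [[0, 0, 0, 0, 0, 0], [0, 0, 0, 0, 0, 0]]
  ]
}}

```text
time: 31.4
tool_pos: [479.9, -249.8, 137.0]
tcp_rot: [180.0, -49.8, 88.0]
ft_force: [0.3, -0.2, -2.5]
finger_gap: 59.1
grip_force: 66.3
```

```bash
python3 - <<'E'
from h import *
f=np.array([482,-243,0])-20.9*xh(88)
plan([pose(f+[0,0,42],88,50)])
d=snap("scene","s9")
# yellow frames seen
for n in ("scene","top"):
    e=snap(n); print(n,[np.round(q,1).tolist() for q in rects(e,mask(e,(22,120,120),(34,255,255)),26,8)])
t=snap("top"); print(t["pixels"][159:163:2,440:480:10].min(2))
E
```

```text
0
   [-8.15, 0.18, 6.76, 0.1, 0.2, -0.0]
scene [[581.1, -238.4, 25.4, 20.8, -1.4, 185.0, 254.5], [318.8, -250.0, 34.1, 27.0, -1.6, 178.5, 193.0], [29.8, 780.6, 436.7, 167.0, -33.2, 446.0, 112.5]]
top [[481.7, -282.5, 27.9, 25.2, 89.4, 476.9, 230.6], [584.5, -241.0, 25.4, 23.1, 89.3, 457.5, 185.9]]
[[ 75 111 116 122]
 [130 142 157 158]]
```

{"op": "play_rows", "data": {
  "motion": [
    [[-4, 0, 3.4, 0, 0, 0], [-7, 0.1, 5.9, 0, 0, 0], [-8.1, 0.2, 6.8, 0, 0, 0], [-8.1, 0.2, 6.8, 0, 0, 0], [-8.1, 0.2, 6.8, 0, 0, 0]]
  ]
}}

```text
time: 32.1
tool_pos: [483.5, -251.1, 35.0]
tcp_rot: [179.6, -49.7, 88.3]
ft_force: [0.3, -0.5, -2.6]
finger_gap: 59.1
grip_force: 66.3
```

{"op": "play_rows", "data": {
  "motion": [
    [[-0.2, 0, 0.2, 0, 0, 0], [-0.4, 0, 0.35, 0, 0, 0], [-0.4, 0, 0.35, 0, 0, 0]]
  ]
}}

```text
time: 32.4
tool_pos: [483.0, -251.1, 28.4]
tcp_rot: [179.7, -49.7, 88.3]
ft_force: [0.7, 0.5, -3.1]
finger_gap: 59.1
grip_force: 66.3
```

{"op": "play_rows", "data": {
  "motion": [
    [[0, 0, 0, 0, 0, 0], [0, 0, 0, 0, 0, 0]]
  ]
}}

```text
time: 32.6
tool_pos: [482.7, -250.7, 27.9]
tcp_rot: [179.7, -49.8, 88.2]
ft_force: [0.2, -1.0, -3.1]
finger_gap: 59.0
grip_force: 66.3
```

{"op": "play_rows", "data": {
  "motion": [
    [[-0.2, 0, 0.15, 0, 0, 0], [-0.4, 0, 0.3, 0, 0, 0], [-0.4, 0, 0.3, 0, 0, 0]]
  ]
}}

```text
time: 32.9
tool_pos: [482.4, -250.6, 22.1]
tcp_rot: [179.8, -49.8, 88.2]
ft_force: [0.3, 0.0, -3.1]
finger_gap: 59.1
grip_force: 66.3
```

{"op": "play_rows", "data": {
  "motion": [
    [[0, 0, 0, 0, 0, 0], [0, 0, 0, 0, 0, 0], [0, 0, 0, 0, 0, 0], [0, 0, 0, 0, 0, 0]]
  ],
  "jaw": 1
}}

```text
time: 33.3
tool_pos: [482.8, -251.0, 22.9]
tcp_rot: [179.7, -49.8, 88.2]
ft_force: [-0.1, -0.8, -0.5]
finger_gap: 85.6
grip_force: 0.0
```

{"op": "play_rows", "data": {
  "motion": [
    [[0, 0, -2, 0, 0, 0], [0, 0, -6, 0, 0, 0], [0, 0, -11, 0, 0, 0], [0, 0, -15, 0, 0, 0], [0, 0, -15, 0, 0, 0]]
  ]
}}

```text
time: 33.8
tool_pos: [479.0, -370.8, 124.4]
tcp_rot: [179.3, -49.3, 88.4]
ft_force: [0.3, -0.1, -0.3]
finger_gap: 85.6
grip_force: 0.0
```

{"op": "play_rows", "data": {
  "motion": [
    [[0, 0, 0, 0, 0, 0], [0, 0, 0, 0, 0, 0]]
  ]
}}

```text
time: 34.0
tool_pos: [478.1, -364.1, 118.3]
tcp_rot: [179.9, -49.9, 88.1]
ft_force: [0.1, 0.9, -0.4]
finger_gap: 85.4
grip_force: 0.0
```

```bash
python3 - <<'E'
from h import *
print(blocks("scene"),blocks("top"))
for n in ("scene","top"):
    e=snap(n); print(n,[np.round(q,1).tolist() for q in rects(e,mask(e,(22,120,120),(34,255,255)),26,8)])
y=147.5; c=np.array([607.6,51.8,16]); G=c+20*xh(y)
plan([pose([520,-80,250],130,0),pose(G+[0,0,90],y,-20)])
E
```

```text
[[606.7, 52.5, 80.5, 58.9, -32.8]] [[608.3, 50.7, 80.1, 58.8, -32.3]]
scene [[581.1, -238.4, 25.4, 20.8, -1.4, 185.0, 254.5], [479.8, -239.5, 25.1, 24.7, -0.2, 183.3, 228.5], [32.9, 782.2, 435.5, 155.7, -32.6, 445.6, 112.3]]
top [[483.3, -241.4, 23.3, 22.8, -1.7, 459.2, 229.6], [584.5, -241.0, 25.4, 23.1, 89.3, 457.6, 186.0]]
0
   [13.6, 1.6, 7.2, 9.2, -23.8, -19.6]
   [13.69, 7.07, 0.72, 9.1, -23.8, -19.6]
1
   [5.82, 14.75, 14.3, -3.0, -19.8, -17.3]
```

{"op": "play_rows", "data": {
  "motion": [
    [[13.6, 1.6, 7.2, 9.2, -23.8, -19.6], [13.6, 1.6, 7.2, 9.2, -23.8, -19.6], [13.6, 1.6, 7.2, 9.2, -23.8, -19.6], [13.6, 1.6, 7.2, 9.2, -23.8, -19.6], [13.6, 1.6, 7.2, 9.2, -23.8, -19.6]]
  ]
}}

```text
time: 34.7
tool_pos: [500.9, -219.9, 180.0]
tcp_rot: [174.6, -24.3, 111.7]
ft_force: [-0.0, 0.0, -0.2]
finger_gap: 85.2
grip_force: 0.0
```

{"op": "play_rows", "data": {
  "motion": [
    [[13.7, 7.1, 0.7, 9.1, -23.8, -19.6], [13.7, 7.1, 0.7, 9.1, -23.8, -19.6], [13.7, 7.1, 0.7, 9.1, -23.8, -19.6], [13.7, 7.1, 0.7, 9.1, -23.8, -19.6], [13.7, 7.1, 0.7, 9.1, -23.8, -19.6]]
  ]
}}

```text
time: 35.2
tool_pos: [520.6, -78.5, 234.1]
tcp_rot: [180.0, 0.3, 130.3]
ft_force: [0.1, 0.4, 0.5]
finger_gap: 85.5
grip_force: 0.0
```

{"op": "play_rows", "data": {
  "motion": [
    [[5.8, 14.7, 14.3, -3, -19.8, -17.3], [5.8, 14.7, 14.3, -3, -19.8, -17.3], [5.8, 14.7, 14.3, -3, -19.8, -17.3], [5.8, 14.7, 14.3, -3, -19.8, -17.3], [5.8, 14.7, 14.3, -3, -19.8, -17.3]]
  ]
}}

```text
time: 35.7
tool_pos: [591.5, 57.7, 81.9]
tcp_rot: [-179.5, 19.5, 147.5]
ft_force: [-1.3, -0.6, -1.4]
finger_gap: 85.6
grip_force: 0.0
```

{"op": "play_rows", "data": {
  "motion": [
    [[0, 0, 0, 0, 0, 0], [0, 0, 0, 0, 0, 0], [0, 0, 0, 0, 0, 0]]
  ]
}}

```text
time: 36.0
tool_pos: [597.7, 55.5, 92.5]
tcp_rot: [-180.0, 20.2, 147.2]
ft_force: [-0.2, -0.9, 0.0]
finger_gap: 85.4
grip_force: 0.0
```

```bash
python3 - <<'E'
from h import *
y=147.5; c=np.array([607.6,51.8,16]); G=c+20*xh(y)
plan([pose(G+[0,0,1],y,-20)])
L=pose(G+[0,0,130],y,-20); c=np.array([470,-110,0])
print("lifted->"); planfrom(*L,[pose(c+[0,0,160],80,0),pose(c+[0,0,160],80,70)])
E
```

```text
0
   [3.52, 0.22, 8.45, -0.1, 0.2, -0.2]
lifted->
0
   [0.5, -10.5, -0.9, 5.9, 8.8, 33.4]
   [-5.37, -9.11, -0.17, 5.9, 8.8, 33.4]
1
   [0.8, -0.0, -0.6, 0.0, 35.0, -0.0]
   [0.95, -0.0, 0.02, 0.0, 35.0, -0.0]
```

{"op": "play_rows", "data": {
  "motion": [
    [[1.7, 0.2, 4.0, 0, 0, 0], [3.0, 0.2, 7.2, 0, 0, 0], [3.5, 0.2, 8.4, 0, 0, 0], [3.5, 0.2, 8.4, 0, 0, 0], [3.5, 0.2, 8.4, 0, 0, 0]]
  ]
}}

```text
time: 36.5
tool_pos: [595.4, 60.7, 1.7]
tcp_rot: [-180.0, 20.2, 147.4]
ft_force: [0.1, 0.4, -0.4]
finger_gap: 85.4
grip_force: 0.0
```

{"op": "play_rows", "data": {
  "motion": [
    [[0, 0, 0, 0, 0, 0], [0, 0, 0, 0, 0, 0], [0, 0, 0, 0, 0, 0], [0, 0, 0, 0, 0, 0], [0, 0, 0, 0, 0, 0]]
  ],
  "jaw": 0
}}

```text
time: 37.0
tool_pos: [595.8, 61.3, 2.2]
tcp_rot: [180.0, 20.3, 147.4]
ft_force: [-2.6, -0.9, 8.4]
finger_gap: 58.9
grip_force: 64.5
```

{"op": "play_rows", "data": {
  "motion": [
    [[-1.0, 0, -2.8, 0, 0, 0], [-4.4, 0, -12.2, 0, 0, 0], [-4.4, 0, -12.2, 0, 0, 0], [-4.4, 0, -12.2, 0, 0, 0], [-4.4, 0, -12.2, 0, 0, 0]]
  ]
}}

```text
time: 37.5
tool_pos: [594.9, 62.1, 132.3]
tcp_rot: [179.9, 20.3, 147.4]
ft_force: [-0.3, -0.5, -4.0]
finger_gap: 58.5
grip_force: 67.0
```

{"op": "play_rows", "data": {
  "motion": [
    [[0.5, -10.5, -0.9, 5.9, 8.8, 33.4], [0.5, -10.5, -0.9, 5.9, 8.8, 33.4], [0.5, -10.5, -0.9, 5.9, 8.8, 33.4], [0.5, -10.5, -0.9, 5.9, 8.8, 33.4], [0.5, -10.5, -0.9, 5.9, 8.8, 33.4]]
  ]
}}

```text
time: 38.0
tool_pos: [529.5, -23.3, 134.5]
tcp_rot: [177.1, 10.0, 112.9]
ft_force: [0.1, -0.4, -3.0]
finger_gap: 58.6
grip_force: 67.3
```

{"op": "play_rows", "data": {
  "motion": [
    [[-5.4, -9.1, -0.2, 5.9, 8.8, 33.4], [-5.4, -9.1, -0.2, 5.9, 8.8, 33.4], [-5.4, -9.1, -0.2, 5.9, 8.8, 33.4], [-5.4, -9.1, -0.2, 5.9, 8.8, 33.4], [-5.4, -9.1, -0.2, 5.9, 8.8, 33.4]]
  ]
}}

```text
time: 38.5
tool_pos: [467.2, -108.3, 141.6]
tcp_rot: [-180.0, 0.1, 79.9]
ft_force: [-0.6, 0.3, -2.9]
finger_gap: 58.8
grip_force: 67.4
```

{"op": "play_rows", "data": {
  "motion": [
    [[0.8, 0, -0.6, 0, 35, 0], [0.8, 0, -0.6, 0, 35, 0], [0.8, 0, -0.6, 0, 35, 0], [0.8, 0, -0.6, 0, 35, 0], [0.8, 0, -0.6, 0, 35, 0]]
  ]
}}

```text
time: 39.0
tool_pos: [467.4, -100.4, 145.4]
tcp_rot: [-179.9, -35.1, 79.9]
ft_force: [0.1, 0.0, -3.5]
finger_gap: 58.4
grip_force: 67.4
```

{"op": "play_rows", "data": {
  "motion": [
    [[0.9, 0, 0, 0, 35, 0], [0.9, 0, 0, 0, 35, 0], [0.9, 0, 0, 0, 35, 0], [0.9, 0, 0, 0, 35, 0], [0.9, 0, 0, 0, 35, 0]]
  ]
}}

```text
time: 39.5
tool_pos: [468.2, -89.9, 148.4]
tcp_rot: [-178.6, -70.2, 78.8]
ft_force: [-0.2, 1.1, -4.0]
finger_gap: 58.6
grip_force: 67.5
```

{"op": "play_rows", "data": {
  "motion": [
    [[0, 0, 0, 0, 0, 0], [0, 0, 0, 0, 0, 0], [0, 0, 0, 0, 0, 0]]
  ]
}}

```text
time: 39.8
tool_pos: [471.5, -92.6, 155.8]
tcp_rot: [179.1, -69.5, 80.9]
ft_force: [-0.4, -0.1, -2.1]
finger_gap: 58.5
grip_force: 67.6
```

```bash
python3 - <<'E'
from h import *
c=np.array([470,-110,0])
plan([pose(c+[0,0,66],80,70),pose(c+[0,0,60],80,70)])
E
```

```text
0
   [-9.0, 0.11, 3.21, 0.1, 0.5, 0.3]
1
   [-0.57, -0.0, 0.21, -0.0, 0.0, 0.0]
```

{"op": "play_rows", "data": {
  "motion": [
    [[-5, 0.1, 1.8, 0, 0.5, 0.3], [-9.0, 0.1, 3.2, 0, 0.5, 0.3], [-9.0, 0.1, 3.2, 0, 0.5, 0.3], [-9.0, 0.1, 3.2, 0, 0.5, 0.3], [-9.0, 0.1, 3.2, 0, 0.5, 0.3]]
  ]
}}

```text
time: 40.3
tool_pos: [472.5, -94.7, 60.5]
tcp_rot: [-180.0, -70.1, 79.8]
ft_force: [-0.3, -0.6, -3.2]
finger_gap: 58.6
grip_force: 67.4
```

{"op": "play_rows", "data": {
  "motion": [
    [[-0.2, 0, 0.1, 0, 0, 0], [-0.4, 0, 0.15, 0, 0, 0], [-0.4, 0, 0.15, 0, 0, 0]]
  ]
}}

```text
time: 40.6
tool_pos: [471.7, -93.9, 54.7]
tcp_rot: [-179.5, -70.3, 79.4]
ft_force: [-0.3, -0.4, -3.0]
finger_gap: 58.8
grip_force: 67.5
```

{"op": "play_rows", "data": {
  "motion": [
    [[-0.05, 0, 0, 0, 0, 0], [-0.1, 0, 0.05, 0, 0, 0], [-0.1, 0, 0.05, 0, 0, 0]]
  ]
}}

```text
time: 40.9
tool_pos: [471.4, -93.4, 53.0]
tcp_rot: [-179.3, -70.3, 79.2]
ft_force: [0.3, 0.4, -3.4]
finger_gap: 58.9
grip_force: 67.5
```

{"op": "play_rows", "data": {
  "motion": [
    [[-0.1, 0, 0.05, 0, 0, 0], [-0.2, 0, 0.05, 0, 0, 0], [-0.2, 0, 0.05, 0, 0, 0]]
  ]
}}

```text
time: 41.2
tool_pos: [471.5, -93.6, 52.5]
tcp_rot: [-179.5, -70.5, 79.4]
ft_force: [-2.5, 0.5, 7.2]
finger_gap: 58.7
grip_force: 67.9
```

{"op": "play_rows", "data": {
  "motion": [
    [[0, 0, 0, 0, 0, 0], [0, 0, 0, 0, 0, 0], [0, 0, 0, 0, 0, 0]]
  ],
  "jaw": 1
}}

```text
time: 41.5
tool_pos: [471.5, -93.8, 51.0]
tcp_rot: [-179.4, -70.3, 79.2]
ft_force: [0.1, 0.5, -0.9]
finger_gap: 85.4
grip_force: 0.0
```

{"op": "play_rows", "data": {
  "motion": [
    [[0, 0, -2, 0, 0, 0], [0, 0, -6, 0, 0, 0], [0, 0, -11, 0, 0, 0], [0, 0, -14, 0, 0, 0], [0, 0, -14, 0, 0, 0]]
  ]
}}

```text
time: 42.0
tool_pos: [448.4, -229.1, 100.1]
tcp_rot: [179.9, -70.1, 79.7]
ft_force: [-0.2, 0.0, -0.2]
finger_gap: 85.5
grip_force: 0.0
```

{"op": "play_rows", "data": {
  "motion": [
    [[3.6, 0.3, 0.8, 0, -30, 0], [3.6, 0.3, 0.8, 0, -30, 0], [3.6, 0.3, 0.8, 0, -30, 0], [3.6, 0.3, 0.8, 0, -30, 0], [3.6, 0.3, 0.8, 0, -30, 0]]
  ]
}}

```text
time: 42.5
tool_pos: [456.0, -204.4, 131.8]
tcp_rot: [180.0, -40.0, 80.0]
ft_force: [-0.0, -0.5, 0.4]
finger_gap: 85.3
grip_force: 0.0
```

{"op": "play_rows", "data": {
  "motion": [
    [[3.5, 0.3, -1.1, 0, -30, 0], [3.5, 0.3, -1.1, 0, -30, 0], [3.5, 0.3, -1.1, 0, -30, 0], [3.5, 0.3, -1.1, 0, -30, 0], [3.5, 0.3, -1.1, 0, -30, 0]]
  ]
}}

```text
time: 43.0
tool_pos: [461.4, -184.3, 160.2]
tcp_rot: [-179.7, -10.4, 79.9]
ft_force: [-0.0, 0.4, 0.3]
finger_gap: 85.5
grip_force: 0.0
```

{"op": "play_rows", "data": {
  "motion": [
    [[2.5, 0.3, -2.8, 0, -35, 0], [2.5, 0.3, -2.8, 0, -35, 0], [2.5, 0.3, -2.8, 0, -35, 0], [2.5, 0.3, -2.8, 0, -35, 0], [2.5, 0.3, -2.8, 0, -35, 0]]
  ]
}}

```text
time: 43.5
tool_pos: [466.4, -165.1, 189.2]
tcp_rot: [-179.3, 24.8, 80.3]
ft_force: [-0.4, 0.6, -0.4]
finger_gap: 85.3
grip_force: 0.0
```

{"op": "play_rows", "data": {
  "motion": [
    [[0, 0, 0, 0, 0, 0], [0, 0, 0, 0, 0, 0], [0, 0, 0, 0, 0, 0]]
  ]
}}

```text
time: 43.8
tool_pos: [467.5, -168.7, 192.3]
tcp_rot: [-179.7, 24.5, 79.8]
ft_force: [0.4, -0.6, 0.3]
finger_gap: 85.8
grip_force: 0.0
```

```bash
python3 - <<'E'
from h import *
c=np.array([469.9,-102.4,0]); y=79.4
plan([pose(c+[0,0,150],y,-25),pose(c+[0,0,66],y,-25)])
L=pose(c+[0,0,150],y,-25)
u=np.array([.9993,-.037,0]); f=np.array([482,-241,0])-100*u-20.9*xh(88)
print("lifted->"); planfrom(*L,[pose(f+[0,0,150],88,50)])
d=snap("scene"); e=snap("top")
print(blocks("scene"),blocks("top"))
for n,q in(("scene",d),("top",e)): print(n,[np.round(a[:4],1).tolist() for a in rects(q,mask(q,(22,120,120),(34,255,255)),26,8)])
E
```

```text
0
   [7.72, -0.93, 2.82, -0.1, -0.5, 0.3]
1
   [3.55, 0.01, 7.61, -0.0, 0.0, 0.0]
lifted->
0
   [-6.9, -3.0, 3.0, 1.0, 37.4, -4.5]
   [-6.96, -3.58, -1.7, 1.0, 37.5, -4.5]
[[-5.5, -781.7, 97.8, 72.2, -89.9]] []
scene [[581.1, -238.4, 25.4, 20.8], [480.1, -240.7, 24.6, 22.3], [32.9, 781.0, 434.4, 161.0]]
top []
```

{"op": "play_rows", "data": {
  "motion": [
    [[7.7, -0.9, 2.8, 0, -0.5, 0.3], [7.7, -0.9, 2.8, 0, -0.5, 0.3], [7.7, -0.9, 2.8, 0, -0.5, 0.3], [7.7, -0.9, 2.8, 0, -0.5, 0.3]]
  ]
}}

```text
time: 44.4
tool_pos: [468.9, -108.4, 134.7]
tcp_rot: [-179.8, 25.2, 79.7]
ft_force: [0.1, 0.2, 0.4]
finger_gap: 85.4
grip_force: 0.0
```

{"op": "play_rows", "data": {
  "motion": [
    [[2, 0, 4.2, 0, 0, 0], [3.3, 0, 7.1, 0, 0, 0], [3.6, 0, 7.6, 0, 0, 0], [3.6, 0, 7.6, 0, 0, 0]]
  ]
}}

```text
time: 44.8
tool_pos: [468.9, -108.8, 51.2]
tcp_rot: [-179.9, 25.2, 79.6]
ft_force: [0.0, 0.1, -0.1]
finger_gap: 85.1
grip_force: 0.0
```

{"op": "play_rows", "data": {
  "motion": [
    [[0, 0, 0, 0, 0, 0], [0, 0, 0, 0, 0, 0], [0, 0, 0, 0, 0, 0], [0, 0, 0, 0, 0, 0], [0, 0, 0, 0, 0, 0]]
  ],
  "jaw": 0
}}

```text
time: 45.3
tool_pos: [471.1, -108.4, 53.5]
tcp_rot: [179.8, 25.2, 79.5]
ft_force: [-1.1, 0.2, 6.3]
finger_gap: 59.0
grip_force: 65.5
```

{"op": "play_rows", "data": {
  "motion": [
    [[-1, 0, -2.1, 0, 0, 0], [-3.6, 0, -7.6, 0, 0, 0], [-3.6, 0, -7.6, 0, 0, 0], [-3.6, 0, -7.6, 0, 0, 0]]
  ]
}}

```text
time: 45.7
tool_pos: [471.7, -108.3, 138.5]
tcp_rot: [179.6, 25.1, 79.4]
ft_force: [-0.3, -0.7, -2.9]
finger_gap: 58.6
grip_force: 66.5
```

{"op": "play_rows", "data": {
  "motion": [
    [[-6.9, -3.0, 3.0, 1.0, 37.4, -4.5], [-6.9, -3.0, 3.0, 1.0, 37.4, -4.5], [-6.9, -3.0, 3.0, 1.0, 37.4, -4.5], [-6.9, -3.0, 3.0, 1.0, 37.4, -4.5], [-6.9, -3.0, 3.0, 1.0, 37.4, -4.5]]
  ]
}}

```text
time: 46.2
tool_pos: [425.4, -177.8, 136.5]
tcp_rot: [-178.5, -12.6, 83.4]
ft_force: [0.2, -0.1, -4.3]
finger_gap: 58.8
grip_force: 66.5
```

{"op": "play_rows", "data": {
  "motion": [
    [[-7.0, -3.6, -1.7, 1.0, 37.5, -4.5], [-7.0, -3.6, -1.7, 1.0, 37.5, -4.5], [-7.0, -3.6, -1.7, 1.0, 37.5, -4.5], [-7.0, -3.6, -1.7, 1.0, 37.5, -4.5], [-7.0, -3.6, -1.7, 1.0, 37.5, -4.5]]
  ]
}}

```text
time: 46.7
tool_pos: [380.9, -244.9, 136.5]
tcp_rot: [-179.5, -50.4, 87.6]
ft_force: [-0.9, 0.9, -3.2]
finger_gap: 58.7
grip_force: 66.6
```

{"op": "play_rows", "data": {
  "motion": [
    [[0, 0, 0, 0, 0, 0], [0, 0, 0, 0, 0, 0], [0, 0, 0, 0, 0, 0]]
  ]
}}

```text
time: 47.0
tool_pos: [382.8, -244.3, 139.9]
tcp_rot: [-179.8, -49.7, 88.0]
ft_force: [0.2, -0.1, -3.3]
finger_gap: 58.9
grip_force: 66.6
```

```bash
python3 - <<'E'
from h import *
from bench import sensors
print(sensors.sense()['joint_pos'])
f=np.array([482,-241,0])-100*np.array([.9993,-.037,0])-20.9*xh(88)
plan([pose(f+[0,0,42],88,50)])
E
```

```text
[-58.95505878  25.22301933  88.17676319  25.99457213 109.39344743
 -58.05879132]
0
   [-8.37, -0.08, 6.96, -0.2, 0.3, 0.0]
```

{"op": "play_rows", "data": {
  "motion": [
    [[-4, 0, 3.4, 0, 0, 0], [-7.3, -0.1, 6.0, 0, 0.3, 0], [-8.4, -0.1, 7.0, 0, 0.3, 0], [-8.4, -0.1, 7.0, 0, 0.3, 0], [-8.4, -0.1, 7.0, 0, 0.3, 0]]
  ]
}}

```text
time: 47.5
tool_pos: [382.2, -245.6, 32.4]
tcp_rot: [-180.0, -50.1, 88.1]
ft_force: [0.7, -0.4, -2.1]
finger_gap: 59.1
grip_force: 66.4
```

{"op": "play_rows", "data": {
  "motion": [
    [[-0.3, 0, 0.25, 0, 0, 0], [-0.6, 0, 0.5, 0, 0, 0], [-0.6, 0, 0.5, 0, 0, 0], [-0.6, 0, 0.5, 0, 0, 0]]
  ]
}}

```text
time: 47.9
tool_pos: [381.4, -245.3, 22.9]
tcp_rot: [-179.8, -50.2, 88.0]
ft_force: [-0.5, -0.1, -3.0]
finger_gap: 58.8
grip_force: 66.5
```

{"op": "play_rows", "data": {
  "motion": [
    [[0, 0, 0, 0, 0, 0], [0, 0, 0, 0, 0, 0], [0, 0, 0, 0, 0, 0], [0, 0, 0, 0, 0, 0]]
  ],
  "jaw": 1
}}

```text
time: 48.3
tool_pos: [381.3, -245.1, 22.7]
tcp_rot: [-179.8, -50.2, 88.0]
ft_force: [0.1, 0.1, -0.1]
finger_gap: 85.6
grip_force: 0.0
```

{"op": "play_rows", "data": {
  "motion": [
    [[0, 0, -2, 0, 0, 0], [0, 0, -6, 0, 0, 0], [0, 0, -11, 0, 0, 0], [0, 0, -15, 0, 0, 0], [0, 0, -15, 0, 0, 0]]
  ]
}}

```text
time: 48.8
tool_pos: [378.4, -365.6, 122.7]
tcp_rot: [179.8, -49.7, 88.2]
ft_force: [0.0, 0.1, -0.1]
finger_gap: 85.2
grip_force: 0.0
```

{"op": "play_rows", "data": {
  "motion": [
    [[0, 0, 0, 0, 0, 0], [0, 0, 0, 0, 0, 0], [0, 0, 0, 0, 0, 0]]
  ]
}}

```text
time: 49.1
tool_pos: [377.4, -358.5, 117.3]
tcp_rot: [-179.7, -50.4, 87.9]
ft_force: [0.4, 0.6, -1.2]
finger_gap: 85.7
grip_force: 0.0
```

```bash
python3 - <<'E'
from h import *
for n in ("scene","top"):
    q=snap(n); print(n,[np.round(a,1).tolist() for a in rects(q,mask(q,(22,120,120),(34,255,255)),26,8)])
R=Ro.from_euler('x',180,degrees=True)
plan([(np.array([430,0,260]),Ro.from_euler('xyz',[180,0,90],degrees=True))])
e=snap("top")
t=e["pixels"]
# stand+punch: dark cap and stand corners, enlarged
cv2.imwrite("pics/st.png",cv2.resize(t[170:260,90:230,::-1],None,fx=5,fy=5,interpolation=cv2.INTER_CUBIC))
E
```

```text
scene [[581.1, -238.4, 25.4, 20.8, -1.4, 185.0, 254.5], [480.1, -240.8, 24.9, 22.0, -1.2, 183.3, 228.5], [378.6, -233.7, 26.9, 20.4, -1.4, 184.5, 204.9], [34.1, 781.7, 435.9, 153.5, -33.0, 444.0, 114.0]]
top [[383.3, -226.7, 22.6, 4.5, -0.5, 453.7, 274.2], [483.3, -241.4, 23.3, 22.8, -1.7, 459.0, 230.0], [584.5, -241.1, 25.4, 23.1, 89.3, 457.6, 186.0]]
0
   [17.0, 2.0, 9.3, 0.3, -25.2, -0.9]
   [19.3, 2.37, 1.23, 0.3, -25.1, -0.9]
```

View pics/st.png

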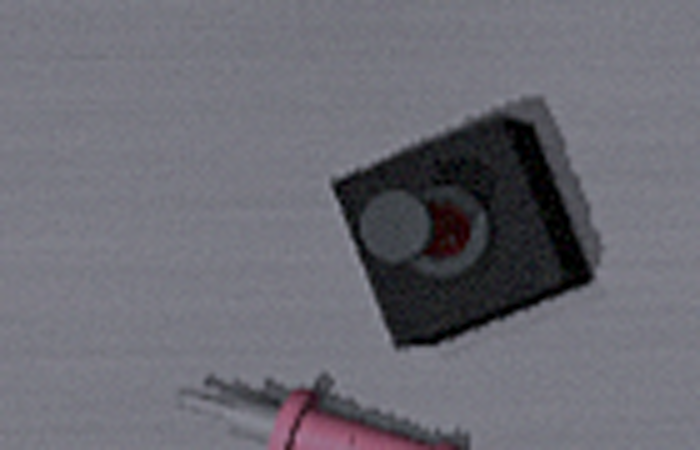

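```bash
python3 - <<'E'
from h import *
t=load("pics/top0.npz"); s=load("pics/scene0.npz"); o=np.array([90,170])
np.set_printoptions(precision=1,suppress=True)
print("cap",plane(t,np.array([[395,227]])/5+o,138),"collar",plane(t,np.array([[440,231]])/5+o,68))
print("corners",plane(t,np.array([[332,183],[505,118],[565,283],[398,347]])/5+o,60))
# red sleeve in the scene view: axis column, and pink excluded
m=mask(s,(0,60,30),(8,255,140)); m[:170]=0; m[:,:390]=0; m[205:]=0; m[:,425:]=0
ys,xs=np.nonzero(m); print("scene sleeve px",len(xs),xs.mean(),ys.mean(),ys.min(),ys.max(), plane(s,[[xs.mean(),ys.mean()]],98))
print("expected px of (520,378,98):",proj(s,[[520,378,98],[520,378,138]]))
up=Ro.from_euler('xyz',[180,0,0],degrees=True)
a=np.array([460,100,250]); plan([(np.array([420,-150,250]),Ro.from_euler('xyz',[180,0,60],degrees=True)),(a,up)])
E
```

```text
cap [[520.7 388.3 138. ]] collar [[520.8 389.7  68. ]]
corners [[542.8 439.4  60. ]
 [570.9 363.5  60. ]
 [497.4 336.9  60. ]
 [470.1 410.   60. ]]
scene sleeve px 48 400.6875 187.10416666666666 171 198 [[515.9 384.7  98. ]]
expected px of (520,378,98): [[399.  188.3]
 [401.1 177.3]]
0
   [11.8, 1.8, 3.9, -6.3, -24.6, 13.1]
   [12.4, -1.23, -1.43, -6.2, -24.6, 13.1]
1
   [11.8, -4.5, 0.0, -0.0, -0.0, 30.0]
   [8.0, -9.84, 0.01, -0.0, -0.0, 30.0]
```

{"op": "play_rows", "data": {
  "motion": [
    [[11.8, 1.8, 3.9, -6.3, -24.6, 13.1], [11.8, 1.8, 3.9, -6.3, -24.6, 13.1], [11.8, 1.8, 3.9, -6.3, -24.6, 13.1], [11.8, 1.8, 3.9, -6.3, -24.6, 13.1], [11.8, 1.8, 3.9, -6.3, -24.6, 13.1]]
  ]
}}

```text
time: 49.75
tool_pos: [400.4, -253.3, 187.7]
tcp_rot: [-177.0, -24.6, 72.8]
ft_force: [0.4, -1.0, -0.7]
finger_gap: 85.5
grip_force: 0.0
```

{"op": "play_rows", "data": {
  "motion": [
    [[12.4, -1.2, -1.4, -6.2, -24.6, 13.1], [12.4, -1.2, -1.4, -6.2, -24.6, 13.1], [12.4, -1.2, -1.4, -6.2, -24.6, 13.1], [12.4, -1.2, -1.4, -6.2, -24.6, 13.1], [12.4, -1.2, -1.4, -6.2, -24.6, 13.1]]
  ]
}}

```text
time: 50.25
tool_pos: [421.2, -148.9, 250.4]
tcp_rot: [179.9, 0.1, 60.3]
ft_force: [0.3, -0.1, -0.1]
finger_gap: 85.4
grip_force: 0.0
```

{"op": "play_rows", "data": {
  "motion": [
    [[11.8, -4.5, 0, 0, 0, 30], [11.8, -4.5, 0, 0, 0, 30], [11.8, -4.5, 0, 0, 0, 30], [11.8, -4.5, 0, 0, 0, 30], [11.8, -4.5, 0, 0, 0, 30]]
  ]
}}

```text
time: 50.75
tool_pos: [440.1, -26.1, 248.3]
tcp_rot: [-179.9, 0.1, 30.0]
ft_force: [0.2, -0.2, 0.4]
finger_gap: 85.4
grip_force: 0.0
```

{"op": "play_rows", "data": {
  "motion": [
    [[8, -9.8, 0, 0, 0, 30], [8, -9.8, 0, 0, 0, 30], [8, -9.8, 0, 0, 0, 30], [8, -9.8, 0, 0, 0, 30], [8, -9.8, 0, 0, 0, 30]]
  ]
}}

```text
time: 51.25
tool_pos: [460.8, 98.1, 248.5]
tcp_rot: [179.9, 0.1, 0.1]
ft_force: [0.1, -0.2, -0.4]
finger_gap: 85.0
grip_force: 0.0
```

{"op": "play_rows", "data": {
  "motion": [
    [[3, -15, 2, 0, 0, 0], [3, -15, 2, 0, 0, 0], [3, -15, 2, 0, 0, 0], [3, -15, 2, 0, 0, 0]]
  ]
}}

```text
time: 51.65
tool_pos: [491.0, 250.6, 226.9]
tcp_rot: [179.9, 0.2, 0.5]
ft_force: [-1.0, -0.7, -0.6]
finger_gap: 85.3
grip_force: 0.0
```

{"op": "play_rows", "data": {
  "motion": [
    [[0, 0, 0, 0, 0, 0], [0, 0, 0, 0, 0, 0]]
  ]
}}

```text
time: 51.85
tool_pos: [491.4, 246.5, 229.2]
tcp_rot: [179.9, -0.0, 0.1]
ft_force: [0.7, -0.4, -0.3]
finger_gap: 85.3
grip_force: 0.0
```

```bash
python3 - <<'E'
from h import *
up=Ro.from_euler('xyz',[180,0,0],degrees=True)
plan([(np.array([520.5,388.5,190]),up)])
e=snap("top")
print([np.round(a,1).tolist() for a in rects(e,mask(e,(22,120,120),(34,255,255)),26,8)])
g=cv2.cvtColor(e["pixels"],cv2.COLOR_RGB2HSV)
print([np.round(a,1).tolist() for a in rects(e,mask(e,(10,90,60),(20,255,255)),24,4)])
E
```

```text
0
   [2.93, -14.2, 3.89, 0.1, -0.0, 0.1]
[[483.3, -241.4, 23.2, 22.8, -1.7, 459.1, 229.8], [584.5, -241.1, 25.4, 23.1, 89.3, 457.5, 185.9]]
[[382.0, -235.5, 6.8, 6.8, -1.8, 457.7, 274.1]]
```

{"op": "play_rows", "data": {
  "motion": [
    [[2.9, -14.2, 3.9, 0, 0, 0], [2.9, -14.2, 3.9, 0, 0, 0], [2.9, -14.2, 3.9, 0, 0, 0], [2.9, -14.2, 3.9, 0, 0, 0]]
  ]
}}

```text
time: 52.3
tool_pos: [518.9, 392.5, 185.5]
tcp_rot: [179.8, 0.3, 0.2]
ft_force: [-0.3, -1.5, -0.7]
finger_gap: 85.6
grip_force: 0.0
```

{"op": "play_rows", "data": {
  "motion": [
    [[0, 0, 0, 0, 0, 0], [0, 0, 0, 0, 0, 0]]
  ]
}}

```text
time: 52.5
tool_pos: [520.9, 389.0, 191.6]
tcp_rot: [179.9, -0.1, -0.1]
ft_force: [1.1, -0.1, -0.0]
finger_gap: 84.9
grip_force: 0.0
```

```bash
python3 - <<'E'
from h import *
up=Ro.from_euler('xyz',[180,0,0],degrees=True)
plan([(np.array([520.5,388.5,84]),up)])
E
```

```text
0
   [-0.06, 0.04, 10.76, 0.1, -0.1, -0.1]
```

{"op": "play_rows", "data": {
  "motion": [
    [[0, 0, 4, 0, 0, 0], [0, 0, 8, 0, 0, 0], [0, 0, 10.7, 0, 0, 0], [0, 0, 10.7, 0, 0, 0], [0, 0, 10.7, 0, 0, 0]]
  ]
}}

```text
time: 53.0
tool_pos: [520.9, 389.5, 85.3]
tcp_rot: [180.0, -0.1, -0.1]
ft_force: [-0.1, -0.4, 0.8]
finger_gap: 85.1
grip_force: 0.0
```

{"op": "play_rows", "data": {
  "motion": [
    [[0, 0, 0, 0, 0, 0], [0, 0, 0, 0, 0, 0], [0, 0, 0, 0, 0, 0], [0, 0, 0, 0, 0, 0], [0, 0, 0, 0, 0, 0]]
  ],
  "jaw": 0,
  "squeeze": 30
}}

```text
time: 53.5
tool_pos: [520.6, 390.8, 84.4]
tcp_rot: [180.0, -0.1, -0.0]
ft_force: [-0.2, -1.9, 4.4]
finger_gap: 25.1
grip_force: 28.9
```

{"op": "play_rows", "data": {
  "motion": [
    [[0, 0, 0, 0, 0, 0], [0, 0, 0, 0, 0, 0], [0, 0, 0, 0, 0, 0], [0, 0, 0, 0, 0, 0], [0, 0, 0, 0, 0, 0]]
  ],
  "jaw": 0,
  "squeeze": 110
}}

```text
time: 54.0
tool_pos: [520.7, 390.6, 84.4]
tcp_rot: [179.9, -0.1, -0.0]
ft_force: [0.1, -2.0, 6.0]
finger_gap: 23.1
grip_force: 102.2
```

```bash
python3 - <<'E'
from bench import sensors
s=sensors.sense(); print(s["tool_pos"],s["wrist_torque"],s["ft_force"],s["finger_gap"])
E
```

```text
[520.65067713 390.62439684  84.41634705] [-0.24157026  0.15402451 -0.0148324 ] [ 0.11201223 -1.95667333  6.04333866] 23.12894098390949
```

{"op": "play_rows", "data": {
  "motion": [
    [[0, 0, -1, 0, 0, 0], [0, 0, -4, 0, 0, 0], [0, 0, -8, 0, 0, 0], [0, 0, -11, 0, 0, 0], [0, 0, -11, 0, 0, 0]]
  ]
}}

```text
time: 54.5
tool_pos: [522.4, 392.4, 200.2]
tcp_rot: [-179.8, -0.5, -0.0]
ft_force: [0.9, 0.7, -1.7]
finger_gap: 23.0
grip_force: 103.6
```

{"op": "play_rows", "data": {
  "motion": [
    [[-0.3, 3, 0, 0, 0, 0], [-0.6, 7, 0, 0, 0, 0], [-0.9, 11, 0, 0, 0, 0], [-1.2, 15, 0, 0, 0, 0], [-1.3, 19, 0, 0, 0, 0]]
  ]
}}

```text
time: 55.0
tool_pos: [505.6, 199.2, 192.2]
tcp_rot: [179.9, 0.1, 0.0]
ft_force: [1.1, 0.2, -0.7]
finger_gap: 22.5
grip_force: 103.5
```

{"op": "play_rows", "data": {
  "motion": [
    [[-0.3, 4, 0, 0, 0, 0], [-0.6, 8, 0, 0, 0, 0], [-0.9, 12, 0, 0, 0, 0], [-1.2, 16, 0, 0, 0, 0], [-1.3, 20, 0, 0, 0, 0]]
  ]
}}

```text
time: 55.5
tool_pos: [492.7, -0.7, 192.8]
tcp_rot: [179.9, 0.0, 0.0]
ft_force: [0.8, -0.1, -2.3]
finger_gap: 23.0
grip_force: 103.5
```

{"op": "play_rows", "data": {
  "motion": [
    [[-0.3, 4, 0, 0, 0, 0], [-0.6, 8, 0, 0, 0, 0], [-0.8, 12, 0, 0, 0, 0], [-1.0, 16, 0, 0, 0, 0], [-1.2, 20, 0, 0, 0, 0]]
  ]
}}

```text
time: 56.0
tool_pos: [480.8, -200.5, 193.0]
tcp_rot: [180.0, 0.0, -0.0]
ft_force: [0.4, -1.0, -2.5]
finger_gap: 23.0
grip_force: 103.5
```

{"op": "play_rows", "data": {
  "motion": [
    [[0, 2, 0, 0, 0, 0], [0, 4, 0, 0, 0, 0], [0, 4, 0, 0, 0, 0], [0, 4, 0, 0, 0, 0], [0, 4, 0, 0, 0, 0]]
  ]
}}

```text
time: 56.5
tool_pos: [481.5, -238.4, 193.5]
tcp_rot: [180.0, -0.0, 0.0]
ft_force: [0.2, -0.9, -2.8]
finger_gap: 23.3
grip_force: 103.6
```

```bash
python3 - <<'E'
from h import *
from bench import sensors
s=sensors.sense(); print(s["tool_pos"],s["tcp_rot"],s["joint_pos"])
e=snap("top"); d=snap("scene")
print([np.round(a,1).tolist() for a in rects(e,mask(e,(22,100,100),(34,255,255)),26,8)])
print([np.round(a,1).tolist() for a in rects(d,mask(d,(22,100,100),(34,255,255)),26,8)])
up=Ro.from_euler('xyz',[180,0,0],degrees=True)
plan([(np.array([483,-240.4,120]),up)])
cv2.imwrite("pics/p1.png",cv2.resize(d["pixels"][140:290,110:310,::-1],None,fx=4,fy=4,interpolation=cv2.INTER_CUBIC))
E
```

```text
[ 481.53527289 -238.37778397  193.50491625] [ 1.79983975e+02 -3.48530085e-03  1.18971152e-02] [-3.17970783e+01 -1.07292012e+00  9.80990486e+01 -1.18702957e-02
  8.29624634e+01  5.81924782e+01]
[[383.3, -236.0, 23.2, 22.6, 89.5, 458.0, 274.0], [483.2, -242.6, 25.6, 22.9, 89.4, 457.4, 228.2], [584.5, -241.0, 25.6, 23.1, 89.3, 457.6, 186.0]]
[[581.1, -238.5, 26.4, 26.0, -2.2, 185.0, 254.3], [479.8, -239.4, 26.5, 24.7, -1.2, 183.3, 228.6], [378.6, -232.3, 26.9, 23.2, -1.4, 184.6, 204.9], [18.7, 769.7, 449.0, 212.4, -32.3, 441.2, 112.0]]
0
   [0.11, 0.2, 7.39, 0.1, -0.0, 0.0]
```

View pics/p1.png

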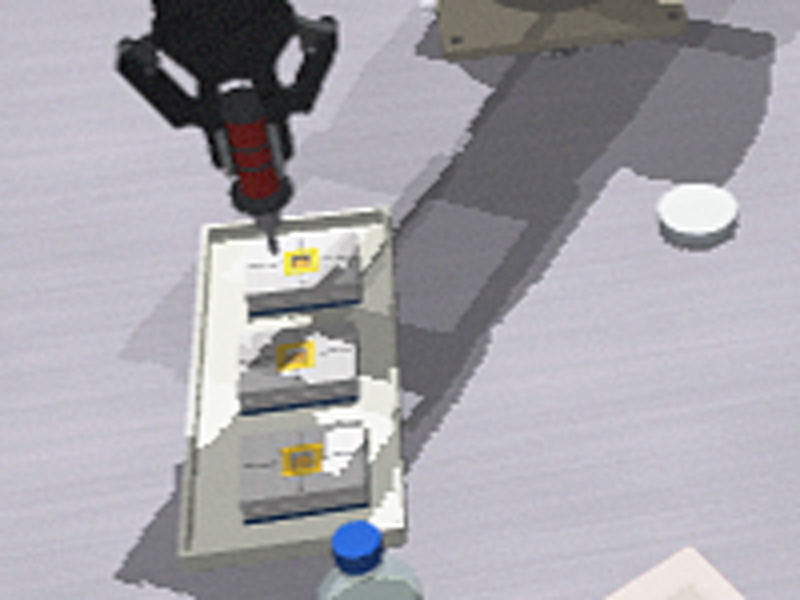

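```bash
python3 - <<'E'
from h import *
s=load("pics/scene0.npz")
o=np.array([110,140])
print("tip",plane(s,np.array([[275,252]])/4+o,119),"cap top",plane(s,np.array([[237,92]])/4+o,119+128), "collar bottom",plane(s,np.array([[261,208]])/4+o,169))
print(proj(s,[[481.5,-238.4,119],[481.5,-238.4,247]]))
E
```

```text
tip [[ 478.81765707 -236.91623848  119.        ]] cap top [[ 473.47506405 -238.52369328  247.        ]] collar bottom [[ 493.31885308 -237.65744559  169.        ]]
[[178.20015789 203.72141924]
 [169.32224578 164.8613704 ]]
```

{"op": "play_rows", "data": {
  "motion": [
    [[0.1, 0.3, 4, 0, 0, 0], [0.1, 0.3, 7.4, 0, 0, 0], [0.1, 0.3, 7.9, 0, 0, 0], [0.1, 0.3, 7.9, 0, 0, 0], [0.1, 0.3, 7.9, 0, 0, 0]]
  ]
}}

```text
time: 57.1
tool_pos: [484.0, -242.8, 117.2]
tcp_rot: [179.8, -0.2, 0.0]
ft_force: [0.0, 0.2, -0.6]
finger_gap: 22.6
grip_force: 103.7
```

{"op": "play_rows", "data": {
  "motion": [
    [[0, 0, 0.5, 0, 0, 0], [0, 0, 0.9, 0, 0, 0], [0, 0, 0.9, 0, 0, 0]]
  ]
}}

```text
time: 57.4
tool_pos: [482.9, -242.5, 106.2]
tcp_rot: [179.9, -0.1, -0.0]
ft_force: [-0.6, 0.2, -2.7]
finger_gap: 23.4
grip_force: 103.7
```

{"op": "play_rows", "data": {
  "motion": [
    [[0, 0, 0, 0, 0, 0], [0, 0, 0, 0, 0, 0]]
  ]
}}

```text
time: 57.6
tool_pos: [483.0, -242.6, 106.4]
tcp_rot: [179.9, -0.1, -0.0]
ft_force: [-0.6, 0.7, -2.2]
finger_gap: 22.7
grip_force: 103.7
```

{"op": "play_rows", "data": {
  "motion": [
    [[0, -0.1, 0.3, 0, 0, 0], [0, -0.1, 0.6, 0, 0, 0], [0, -0.1, 0.6, 0, 0, 0]]
  ]
}}

```text
time: 57.9
tool_pos: [482.5, -241.2, 99.4]
tcp_rot: [180.0, 0.0, -0.0]
ft_force: [-0.0, 0.4, -2.2]
finger_gap: 22.9
grip_force: 103.7
```

{"op": "play_rows", "data": {
  "motion": [
    [[0, 0, 0.1, 0, 0, 0], [0, 0, 0.2, 0, 0, 0], [0, 0, 0.2, 0, 0, 0]]
  ]
}}

```text
time: 58.2
tool_pos: [483.0, -241.5, 98.3]
tcp_rot: [179.9, -0.1, -0.0]
ft_force: [-0.2, 1.0, -0.7]
finger_gap: 23.1
grip_force: 103.6
```

{"op": "play_rows", "data": {
  "motion": [
    [[0, 0, 0.1, 0, 0, 0], [0, 0, 0.3, 0, 0, 0], [0, 0, 0.3, 0, 0, 0]]
  ]
}}

```text
time: 58.5
tool_pos: [483.1, -241.6, 95.4]
tcp_rot: [179.9, -0.1, -0.0]
ft_force: [-1.5, 0.3, 3.5]
finger_gap: 23.0
grip_force: 103.7
```

{"op": "play_rows", "data": {
  "motion": [
    [[0, 0, 0.2, 0, 0, 0], [0, 0, 0.4, 0, 0, 0], [0, 0, 0.6, 0, 0, 0], [0, 0, 0.6, 0, 0, 0]]
  ]
}}

```text
time: 58.9
tool_pos: [483.3, -241.7, 89.8]
tcp_rot: [179.9, -0.1, -0.0]
ft_force: [-1.5, 0.9, 8.0]
finger_gap: 22.7
grip_force: 104.0
```

{"op": "play_rows", "data": {
  "motion": [
    [[0, 0, 0.2, 0, 0, 0], [0, 0, 0.4, 0, 0, 0], [0, 0, 0.4, 0, 0, 0]]
  ]
}}

```text
time: 59.2
tool_pos: [483.4, -241.8, 86.3]
tcp_rot: [179.9, -0.1, -0.0]
ft_force: [-2.5, 2.4, 9.5]
finger_gap: 23.0
grip_force: 104.4
```

{"op": "play_rows", "data": {
  "motion": [
    [[0, 0, 0.1, 0, 0, 0], [0, 0, 0.2, 0, 0, 0], [0, 0, 0.2, 0, 0, 0]]
  ]
}}

```text
time: 59.5
tool_pos: [483.9, -242.0, 85.6]
tcp_rot: [179.9, -0.2, -0.0]
ft_force: [-4.9, 3.1, 19.4]
finger_gap: 22.9
grip_force: 104.8
```

{"op": "play_rows", "data": {
  "motion": [
    [[0, 0, 0.1, 0, 0, 0], [0, 0, 0.1, 0, 0, 0], [0, 0, 0.1, 0, 0, 0]]
  ]
}}

```text
time: 59.8
tool_pos: [484.2, -242.1, 85.4]
tcp_rot: [179.8, -0.2, -0.0]
ft_force: [-7.8, 5.3, 25.2]
finger_gap: 23.0
grip_force: 105.1
```

{"op": "play_rows", "data": {
  "motion": [
    [[0, 0, -0.5, 0, 0, 0], [0, 0, -1.5, 0, 0, 0], [0, 0, -3.5, 0, 0, 0], [0, 0, -3.5, 0, 0, 0], [0, 0, -3.5, 0, 0, 0]]
  ]
}}

```text
time: 60.3
tool_pos: [482.9, -241.5, 116.9]
tcp_rot: [179.9, -0.1, -0.0]
ft_force: [-1.0, 0.7, -2.6]
finger_gap: 23.2
grip_force: 103.8
```

{"op": "play_rows", "data": {
  "motion": [
    [[0, 0, 0, 0, 0, 0], [0, 0, 0, 0, 0, 0]]
  ]
}}

```text
time: 60.5
tool_pos: [482.1, -241.0, 115.8]
tcp_rot: [180.0, 0.0, -0.0]
ft_force: [0.2, 0.6, -2.2]
finger_gap: 23.0
grip_force: 103.8
```

```bash
python3 - <<'E'
from h import *
d=snap("scene"); e=snap("top")
for q in (d,e): print([np.round(a[:4],1).tolist() for a in rects(q,mask(q,(22,100,100),(34,255,255)),26,8)])
cv2.imwrite("pics/p2.png",d["pixels"][...,::-1])
up=Ro.from_euler('xyz',[180,0,0],degrees=True)
plan([(np.array([584.2,-240.5,106]),up)])
E
```

```text
[[581.1, -238.5, 26.4, 26.0], [479.6, -239.4, 27.0, 24.7], [19.1, 770.3, 449.0, 211.0]]
[[383.3, -236.0, 23.2, 22.6], [483.3, -234.6, 22.9, 9.1], [584.5, -241.0, 25.6, 23.1]]
0
   [10.18, -0.07, 1.02, 0.0, 0.0, -0.0]
```

{"op": "play_rows", "data": {
  "motion": [
    [[4, -0.1, 0, 0, 0, 0], [8, -0.1, 0, 0, 0, 0], [10.2, -0.1, 0, 0, 0, 0], [10.2, -0.1, 0.8, 0, 0, 0], [10.2, -0.1, 0.8, 0, 0, 0]]
  ]
}}

```text
time: 61.1
tool_pos: [583.7, -239.8, 106.9]
tcp_rot: [-180.0, 0.1, 0.0]
ft_force: [-0.7, 1.1, -2.6]
finger_gap: 23.0
grip_force: 103.6
```

{"op": "play_rows", "data": {
  "motion": [
    [[0, 0, 0, 0, 0, 0], [0, 0, 0, 0, 0, 0], [0, 0, 0, 0, 0, 0]]
  ]
}}

```text
time: 61.4
tool_pos: [584.4, -240.7, 109.7]
tcp_rot: [179.9, -0.1, -0.0]
ft_force: [-0.6, 0.3, -2.5]
finger_gap: 22.8
grip_force: 103.6
```

{"op": "play_rows", "data": {
  "motion": [
    [[0, 0, 0.4, 0, 0, 0], [0, 0, 0.8, 0, 0, 0], [0, 0, 1.0, 0, 0, 0], [0, 0, 1.0, 0, 0, 0]]
  ]
}}

```text
time: 61.8
tool_pos: [584.5, -240.4, 98.7]
tcp_rot: [179.9, -0.0, -0.0]
ft_force: [-0.3, 0.4, -1.9]
finger_gap: 23.1
grip_force: 103.6
```

{"op": "play_rows", "data": {
  "motion": [
    [[0, 0, 0.1, 0, 0, 0], [0, 0, 0.2, 0, 0, 0], [0, 0, 0.2, 0, 0, 0]]
  ]
}}

```text
time: 62.1
tool_pos: [585.1, -240.6, 97.6]
tcp_rot: [179.9, -0.1, -0.0]
ft_force: [0.2, 1.0, 0.7]
finger_gap: 22.8
grip_force: 103.5
```

{"op": "play_rows", "data": {
  "motion": [
    [[0, 0, 0.1, 0, 0, 0], [0, 0, 0.2, 0, 0, 0], [0, 0, 0.2, 0, 0, 0]]
  ]
}}

```text
time: 62.4
tool_pos: [585.1, -240.6, 95.6]
tcp_rot: [179.9, -0.1, -0.0]
ft_force: [-1.7, 0.4, 2.8]
finger_gap: 22.9
grip_force: 103.5
```

Contact at about 98, so the tip is in the recess; press on.

{"op": "play_rows", "data": {
  "motion": [
    [[0, 0, 0.2, 0, 0, 0], [0, 0, 0.4, 0, 0, 0], [0, 0, 0.6, 0, 0, 0], [0, 0, 0.8, 0, 0, 0], [0, 0, 0.9, 0, 0, 0]]
  ]
}}

```text
time: 62.9
tool_pos: [585.5, -240.8, 87.6]
tcp_rot: [179.9, -0.1, -0.0]
ft_force: [-4.3, 2.3, 11.6]
finger_gap: 23.0
grip_force: 104.1
```

{"op": "play_rows", "data": {
  "motion": [
    [[0, 0, 0.2, 0, 0, 0], [0, 0, 0.3, 0, 0, 0], [0, 0, 0.3, 0, 0, 0]]
  ]
}}

```text
time: 63.2
tool_pos: [585.8, -240.9, 85.7]
tcp_rot: [179.9, -0.2, -0.0]
ft_force: [-5.6, 3.1, 17.3]
finger_gap: 22.7
grip_force: 104.7
```

{"op": "play_rows", "data": {
  "motion": [
    [[0, 0, 0.1, 0, 0, 0], [0, 0, 0.1, 0, 0, 0], [0, 0, 0.1, 0, 0, 0]]
  ]
}}

```text
time: 63.5
tool_pos: [586.1, -241.0, 85.5]
tcp_rot: [179.9, -0.2, -0.0]
ft_force: [-6.5, 3.5, 21.8]
finger_gap: 22.9
grip_force: 104.9
```

{"op": "play_rows", "data": {
  "motion": [
    [[0, 0, -0.5, 0, 0, 0], [0, 0, -1.5, 0, 0, 0], [0, 0, -3.5, 0, 0, 0], [0, 0, -3.5, 0, 0, 0], [0, 0, -3.5, 0, 0, 0]]
  ]
}}

```text
time: 64.0
tool_pos: [585.0, -240.6, 117.0]
tcp_rot: [179.9, -0.1, -0.0]
ft_force: [-0.8, 0.6, -2.4]
finger_gap: 23.2
grip_force: 103.7
```

{"op": "play_rows", "data": {
  "motion": [
    [[-4, -0.1, 0, 0, 0, 0], [-8, -0.2, 0, 0, 0, 0], [-12, -0.3, 0, 0, 0, 0], [-16, -0.4, 0, 0, 0, 0], [-20, -0.5, 0, 0, 0, 0]]
  ]
}}

```text
time: 64.5
tool_pos: [382.6, -234.6, 115.2]
tcp_rot: [-180.0, 0.1, 0.0]
ft_force: [-1.0, -1.0, -0.4]
finger_gap: 22.8
grip_force: 103.7
```

{"op": "play_rows", "data": {
  "motion": [
    [[0, 0, 0, 0, 0, 0], [0, 0, 0, 0, 0, 0], [0, 0, 0, 0, 0, 0]]
  ]
}}

```text
time: 64.8
tool_pos: [385.4, -235.5, 116.9]
tcp_rot: [179.9, -0.1, -0.0]
ft_force: [0.1, 0.5, -2.0]
finger_gap: 22.6
grip_force: 103.7
```

```bash
python3 - <<'E'
from h import *
for q in (snap("scene"),snap("top")): print([np.round(a[:4],1).tolist() for a in rects(q,mask(q,(22,100,100),(34,255,255)),26,8)])
plan([(np.array([382.2,-235.3,103]),Ro.from_euler('xyz',[180,0,0],degrees=True))])
E
```

```text
[[580.9, -239.8, 25.9, 23.4], [479.8, -240.8, 26.5, 22.0], [378.4, -232.2, 26.4, 23.3], [19.0, 770.4, 448.7, 211.0]]
[[483.2, -242.6, 25.6, 22.9], [584.5, -241.0, 25.6, 23.1]]
0
   [-0.35, -0.03, 1.41, 0.1, -0.1, 0.0]
```

{"op": "play_rows", "data": {
  "motion": [
    [[-0.35, 0, 0.5, 0, 0, 0], [-0.35, 0, 1.0, 0, 0, 0], [-0.35, 0, 1.4, 0, 0, 0], [-0.35, 0, 1.7, 0, 0, 0], [-0.35, 0, 1.7, 0, 0, 0]]
  ]
}}

```text
time: 65.4
tool_pos: [381.1, -235.1, 99.3]
tcp_rot: [180.0, -0.0, -0.0]
ft_force: [-0.5, -0.1, -2.6]
finger_gap: 23.4
grip_force: 103.8
```

{"op": "play_rows", "data": {
  "motion": [
    [[0, 0, 0.1, 0, 0, 0], [0, 0, 0.2, 0, 0, 0], [0, 0, 0.2, 0, 0, 0]]
  ]
}}

```text
time: 65.7
tool_pos: [381.6, -235.6, 98.3]
tcp_rot: [179.9, -0.1, -0.0]
ft_force: [0.7, 0.2, -0.1]
finger_gap: 22.6
grip_force: 103.7
```

{"op": "play_rows", "data": {
  "motion": [
    [[0, 0, 0.1, 0, 0, 0], [0, 0, 0.2, 0, 0, 0], [0, 0, 0.2, 0, 0, 0]]
  ]
}}

```text
time: 66.0
tool_pos: [381.6, -235.6, 96.4]
tcp_rot: [179.9, -0.1, -0.0]
ft_force: [0.0, -0.5, 1.5]
finger_gap: 22.9
grip_force: 103.6
```

{"op": "play_rows", "data": {
  "motion": [
    [[0, 0, 0.2, 0, 0, 0], [0, 0, 0.4, 0, 0, 0], [0, 0, 0.6, 0, 0, 0], [0, 0, 0.8, 0, 0, 0], [0, 0, 1.0, 0, 0, 0]]
  ]
}}

```text
time: 66.5
tool_pos: [382.0, -235.9, 87.2]
tcp_rot: [179.9, -0.1, -0.0]
ft_force: [-2.3, 2.8, 13.5]
finger_gap: 22.9
grip_force: 104.3
```

{"op": "play_rows", "data": {
  "motion": [
    [[0, 0, 0.2, 0, 0, 0], [0, 0, 0.3, 0, 0, 0], [0, 0, 0.3, 0, 0, 0]]
  ]
}}

```text
time: 66.8
tool_pos: [382.5, -236.2, 85.5]
tcp_rot: [179.8, -0.2, -0.0]
ft_force: [-4.4, 4.5, 22.3]
finger_gap: 23.2
grip_force: 105.1
```

{"op": "play_rows", "data": {
  "motion": [
    [[0, 0, 0.1, 0, 0, 0], [0, 0, 0.1, 0, 0, 0], [0, 0, 0.1, 0, 0, 0]]
  ]
}}

```text
time: 67.1
tool_pos: [382.8, -236.4, 85.2]
tcp_rot: [179.8, -0.2, -0.0]
ft_force: [-7.7, 6.0, 28.7]
finger_gap: 23.3
grip_force: 105.4
```

{"op": "play_rows", "data": {
  "motion": [
    [[0, 0, -1, 0, 0, 0], [0, 0, -4, 0, 0, 0], [0, 0, -8, 0, 0, 0], [0, 0, -11, 0, 0, 0], [0, 0, -11, 0, 0, 0]]
  ]
}}

```text
time: 67.6
tool_pos: [383.4, -237.0, 196.6]
tcp_rot: [179.6, -0.4, -0.0]
ft_force: [0.0, 0.2, -1.6]
finger_gap: 23.0
grip_force: 103.7
```

{"op": "play_rows", "data": {
  "motion": [
    [[1, -4, 0, 0, 0, 0], [2, -8, 0, 0, 0, 0], [3, -12, 0, 0, 0, 0], [4, -16, 0, 0, 0, 0], [5, -20, 0, 0, 0, 0]]
  ]
}}

```text
time: 68.1
tool_pos: [430.7, -33.6, 190.0]
tcp_rot: [179.9, 0.1, -0.0]
ft_force: [1.4, -0.2, -2.2]
finger_gap: 23.2
grip_force: 103.9
```

{"op": "play_rows", "data": {
  "motion": [
    [[1, -4, 0, 0, 0, 0], [2, -8, 0, 0, 0, 0], [3, -12, 0, 0, 0, 0], [4, -16, 0, 0, 0, 0], [5, -20, 0, 0, 0, 0]]
  ]
}}

```text
time: 68.6
tool_pos: [480.7, 166.2, 189.6]
tcp_rot: [179.9, 0.1, -0.0]
ft_force: [0.9, -0.9, -1.5]
finger_gap: 22.9
grip_force: 103.9
```

{"op": "play_rows", "data": {
  "motion": [
    [[0.9, -4, 0, 0, 0, 0], [1.8, -8, 0, 0, 0, 0], [2.7, -12, 0, 0, 0, 0], [3.3, -16, 0, 0, 0, 0], [3.9, -20, 0, 0, 0, 0]]
  ]
}}

```text
time: 69.1
tool_pos: [519.7, 365.9, 188.7]
tcp_rot: [179.8, 0.1, -0.0]
ft_force: [0.9, -0.0, -1.8]
finger_gap: 22.7
grip_force: 103.9
```

{"op": "play_rows", "data": {
  "motion": [
    [[0, -1.3, 0, 0, 0, 0], [0, -2.6, 0, 0, 0, 0], [0, -2.6, 0, 0, 0, 0], [0, -2.6, 0, 0, 0, 0], [0, -2.6, 0, 0, 0, 0]]
  ]
}}

```text
time: 69.6
tool_pos: [520.7, 389.4, 191.3]
tcp_rot: [179.9, -0.1, -0.1]
ft_force: [-0.8, -0.5, -2.6]
finger_gap: 22.9
grip_force: 104.2
```

```bash
python3 - <<'E'
from h import *
plan([(np.array([520.6,390.3,150]),Ro.from_euler('xyz',[180,0,0],degrees=True))])
for q in (snap("scene"),snap("top")): print([np.round(a[:5],1).tolist() for a in rects(q,mask(q,(22,100,100),(34,255,255)),26,8)])
E
```

```text
0
   [-0.02, -0.1, 4.13, 0.1, -0.1, -0.1]
[[580.7, -238.4, 26.0, 23.1, 5.3], [479.5, -240.7, 26.0, 22.0, -1.2], [378.6, -232.3, 26.9, 23.2, -1.4], [33.5, 795.6, 452.6, 134.8, -35.0]]
[[383.1, -236.0, 22.8, 22.7, -1.8], [483.3, -241.4, 23.3, 22.8, -1.7], [584.5, -241.0, 25.6, 23.1, 89.3]]
```

{"op": "play_rows", "data": {
  "motion": [
    [[0, -0.1, 3, 0, 0, 0], [0, -0.1, 5, 0, 0, 0], [0, -0.1, 6.5, 0, 0, 0], [0, -0.1, 6.5, 0, 0, 0]]
  ]
}}

```text
time: 70.1
tool_pos: [519.2, 390.1, 123.5]
tcp_rot: [179.8, 0.2, -0.1]
ft_force: [-1.4, -0.1, -2.9]
finger_gap: 23.2
grip_force: 104.2
```

{"op": "play_rows", "data": {
  "motion": [
    [[0, 0, 1, 0, 0, 0], [0, 0, 2, 0, 0, 0], [0, 0, 3, 0, 0, 0], [0, 0, 3.8, 0, 0, 0], [0, 0, 3.8, 0, 0, 0]]
  ]
}}

```text
time: 70.6
tool_pos: [519.6, 390.9, 86.4]
tcp_rot: [179.8, 0.1, -0.0]
ft_force: [-1.0, -0.4, -2.3]
finger_gap: 23.1
grip_force: 104.2
```

{"op": "play_rows", "data": {
  "motion": [
    [[0, 0, 0.1, 0, 0, 0], [0, 0, 0.2, 0, 0, 0], [0, 0, 0.2, 0, 0, 0]]
  ]
}}

```text
time: 70.9
tool_pos: [520.9, 391.7, 86.8]
tcp_rot: [179.9, -0.1, -0.0]
ft_force: [-0.2, 0.2, -1.9]
finger_gap: 22.8
grip_force: 104.2
```

{"op": "play_rows", "data": {
  "motion": [
    [[0, 0.1, 0.1, 0, 0, 0], [0, 0.1, 0.25, 0, 0, 0], [0, 0.1, 0.25, 0, 0, 0], [0, 0.1, 0.25, 0, 0, 0]]
  ]
}}

```text
time: 71.3
tool_pos: [520.9, 390.5, 84.5]
tcp_rot: [179.9, -0.1, -0.0]
ft_force: [-1.1, -1.6, 2.0]
finger_gap: 22.8
grip_force: 104.9
```

{"op": "play_rows", "data": {
  "motion": [
    [[0, 0, 0, 0, 0, 0], [0, 0, 0, 0, 0, 0], [0, 0, 0, 0, 0, 0], [0, 0, 0, 0, 0, 0], [0, 0, 0, 0, 0, 0]]
  ],
  "jaw": 1
}}

```text
time: 71.8
tool_pos: [520.6, 390.5, 83.9]
tcp_rot: [179.9, -0.1, -0.0]
ft_force: [-0.3, 0.3, -0.3]
finger_gap: 85.0
grip_force: 0.0
```

{"op": "play_rows", "data": {
  "motion": [
    [[0, 0, -3, 0, 0, 0], [0, 0, -7, 0, 0, 0], [0, 0, -11, 0, 0, 0], [0, 0, -15, 0, 0, 0], [0, 0, -19, 0, 0, 0]]
  ]
}}

```text
time: 72.3
tool_pos: [520.2, 390.6, 275.6]
tcp_rot: [179.9, -0.1, -0.0]
ft_force: [0.5, -0.2, -0.8]
finger_gap: 85.4
grip_force: 0.0
```

{"op": "play_rows", "data": {
  "motion": [
    [[-2, 4, 0, 0, 0, 0], [-4, 8, 0, 0, 0, 0], [-6, 12, 0, 0, 0, 0], [-8, 16, 0, 0, 0, 0], [-10, 20, 0, 0, 0, 0]]
  ]
}}

```text
time: 72.8
tool_pos: [419.4, 189.5, 274.0]
tcp_rot: [179.9, -0.1, 0.0]
ft_force: [0.4, -1.0, 0.4]
finger_gap: 85.3
grip_force: 0.0
```

{"op": "play_rows", "data": {
  "motion": [
    [[0, 0, 0, 0, 0, 0], [0, 0, 0, 0, 0, 0], [0, 0, 0, 0, 0, 0], [0, 0, 0, 0, 0, 0], [0, 0, 0, 0, 0, 0]]
  ]
}}

```text
time: 73.3
tool_pos: [420.6, 191.5, 273.9]
tcp_rot: [179.9, -0.0, 0.0]
ft_force: [-0.2, -0.5, -0.3]
finger_gap: 85.4
grip_force: 0.0
```

```bash
python3 - <<'E'
from h import *
d=snap("scene");e=snap("top")
for q in (d,e): print([np.round(a[:5],1).tolist() for a in rects(q,mask(q,(22,100,100),(34,255,255)),26,8)])
a=cv2.resize(e["pixels"][140:310,90:500,::-1],None,fx=1.95,fy=1.95,interpolation=cv2.INTER_CUBIC)
b=cv2.resize(d["pixels"][140:260,150:450,::-1],(a.shape[1],int(120*a.shape[1]/300)))[:260]
cv2.imwrite("pics/end.png",np.vstack([a,b]))
E
```

```text
[[580.7, -238.4, 26.0, 23.1, 5.3], [479.5, -240.7, 26.0, 22.0, -1.2], [378.6, -232.3, 26.9, 23.2, -1.4], [19.1, 770.3, 449.0, 211.0, -32.3]]
[[383.1, -236.0, 22.9, 22.7, -1.8], [483.3, -241.4, 23.3, 22.8, -1.7], [584.5, -241.0, 25.6, 23.1, 89.3]]
```

View pics/end.png

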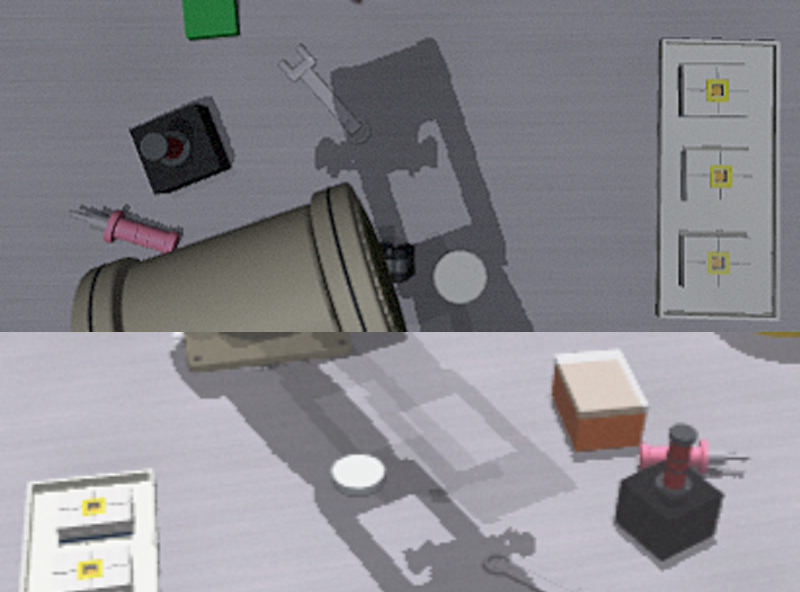

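```bash
python3 -c "
from bench import job
print(job.hand_in())"
```

```text
the job is handed in; nothing more can be done
None
```

I handed the job in: all three blocks lie bare face up in the tray with each plug pressed to a hard stop at over 20 N, and the punch stands upright in its stand; the pink look-alike fell over during my first moves (cause not established) and I left it lying.

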